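# Recharge the microscope drying box and hold its cover home

## Task

Pour all five drying balls from the aluminium cup into the open cream drying box and stand the cup back upright on the bench. Then swing the box's cover shut, turn its quarter-turn fastener clockwise until its slot lines up with the two dark index ridges, and press the cover fully home on its springy seal with the fingers. Finish while still holding it pressed home, with everything else on the bench left where it was.

Things in the scene. Friction and masses are not known exactly. Their poses are not given: they have to be found in the camera images.
- dry_box: Cream-painted open-topped steel drying box, fixed to the bench, with a hinged cover. Outside 160 (its x) x 130 (its y) x 75 mm high, walls and floor 6 mm. Origin at the centre of its underside on the bench; z up. The cover's hinge runs along the top edge of the +y wall; the cover's free edge lies over the -y wall when shut.
- cover (a joint): Hinge angle of the cover (rad): 0 shut on the box, about 1.57 upright, more leans back beyond the hinge towards the box's +y (stop at 2.1). It starts open, leaning back. Soft hinge: it stays put when near upright or leaning back; pushed down below about 0.6 rad it sinks shut by itself in about 1 to 3 s. Cover: black 8 mm thick rubber seal with a cream panel 158 x 128 x 5 mm on top. A few newtons near the free edge move it.
- cover_hinge (a point): Middle of the hinge axis: box frame (0, +65 mm, 75 mm). The axis is parallel to the box's x.
- cover_edge (a point): Middle of the panel's free edge, 128 mm from the hinge axis. It moves with the cover.
- press (a joint): How far the cover's panel is pressed down into its springy rubber seal (m): 0 at rest, 0.006 fully home. It springs back when let go. With the cover shut, the panel's top is 88 mm above the bench at rest and 82 mm fully home; pressing starts to move it at about 3.5 N and it is home at about 11 N; then it is rigid.
- fastener (a joint): Angle of the quarter-turn fastener in the panel (rad), growing clockwise as seen from above the shut cover. At 0 its bar lies along the box's x (parallel to the hinge); at 1.571 the bar and the dark slot line on its top line up with the two dark index ridges on the panel (box y, square to the hinge). It starts between 0.15 and 0.6, can turn on past alignment (stop at 2.0), and stays where it is left (friction 0.05 N m).
- fastener_grip (a point): Point on the fastener's axis to grip, 10 mm below the top of its bar; with the cover shut it is at box frame (0, -13 mm, 108 mm). The steel bar is 38 long x 10 wide x 26 mm tall, standing on a steel disc 44 mm across and 4 mm thick that lies on the panel (disc's top 16 mm below this point). Its x axis is along the bar; index ridges lie 28 to 42 mm from the fastener's axis on both sides.
- cup: Plain aluminium cup, round and straight-sided, outside 62 mm across, 75 mm high, wall 3 mm, floor 4 mm, about 90 g, standing open on the bench with the five balls in it. Origin at the centre of its underside, z up to its mouth.
- ball0_center (a point): Centre of one of the five brown ceramic drying balls, 16 mm across, 10 g, which start in the cup and roll freely; they roll out of it one after another once it is tipped about 15 degrees past level.
- ball1_center (a point): Centre of one of the five brown ceramic drying balls, 16 mm across, 10 g, which start in the cup and roll freely; they roll out of it one after another once it is tipped about 15 degrees past level.
- ball2_center (a point): Centre of one of the five brown ceramic drying balls, 16 mm across, 10 g, which start in the cup and roll freely; they roll out of it one after another once it is tipped about 15 degrees past level.
- ball3_center (a point): Centre of one of the five brown ceramic drying balls, 16 mm across, 10 g, which start in the cup and roll freely; they roll out of it one after another once it is tipped about 15 degrees past level.
- ball4_center (a point): Centre of one of the five brown ceramic drying balls, 16 mm across, 10 g, which start in the cup and roll freely; they roll out of it one after another once it is tipped about 15 degrees past level.
- canister: Bystander, to be left alone: black lens canister, upright, 52 mm across, 68 mm high. Origin at its underside centre.
- eyepiece: Bystander, to be left alone: aluminium eyepiece, upright, 34 mm across, 50 mm high. Origin at its underside centre.
- slide_box: Bystander, to be left alone: clear slide box, 32 x 82 x 22 mm. Origin at its underside centre.
- tube_ring: Bystander, to be left alone: black spacer ring lying flat, 48 mm across, 22 mm high. Origin at its underside centre.
- oil_bottle: Bystander, to be left alone: small oil bottle, upright, 28 mm across, 60 mm high. Origin at its underside centre.
- driver: Bystander, to be left alone: screwdriver lying on the bench, 150 mm long along its x. Origin at its underside centre (near its middle).
Not all that is in view belongs to the job. Leave any orange or purple look-alike of the cup alone. There is more than one size of the dry_box; the job needs the larger.

How it is judged (in metres and radians):
On the way, in this order (a step that is already met when the one before it is completed fails the run):
1. all five balls are in the drying box (x of ball0_center in the frame of dry_box between -0.074 and 0.074 m and y of ball0_center in the frame of dry_box between -0.059 and 0.059 m and z of each of ball0_center, ball1_center, ball2_center, ball3_center, ball4_center in the frame of dry_box below 0.07 m and x of ball1_center in the frame of dry_box between -0.074 and 0.074 m and y of ball1_center in the frame of dry_box between -0.059 and 0.059 m and x of ball2_center in the frame of dry_box between -0.074 and 0.074 m and y of ball2_center in the frame of dry_box between -0.059 and 0.059 m and x of ball3_center in the frame of dry_box between -0.074 and 0.074 m and y of ball3_center in the frame of dry_box between -0.059 and 0.059 m and x of ball4_center in the frame of dry_box between -0.074 and 0.074 m and y of ball4_center in the frame of dry_box between -0.059 and 0.059 m), for 0.2 s.
2. the cover is shut (value of joint cover below 0.04 rad), for 0.2 s.
3. with the cover shut, the fastener's slot lines up with the index ridges (value of joint cover below 0.04 rad and value of joint fastener between 1.451 and 1.691 rad), for 0.2 s.
At the end, for the whole second after the job is handed in: All five balls in the box; cover shut (under 0.04 rad); fastener within 0.12 rad of 1.571; the fingers hold the panel pressed at least 4 of its 6 mm into the seal through the last second; the cup stands upright, let go, on the bench, its centre over 80 mm from the box's (all of step 1 and all of step 3 and angle between cup's own z axis and vertical below 0.15 rad and height (world z) of cup below 0.01 m and contact force between the fingers and cup below 0.1 N and horizontal distance between cup and dry_box above 0.08 m and value of joint press above 0.004 m and contact force between the fingers and dry_box above 3 N); the arm keeps its last pose, push and grip.
It fails at once if a bystander is pushed more than 30 mm from its place (distance of any of canister, eyepiece, slide_box, tube_ring, oil_bottle, driver from where it was at the start of the episode above 0.03 m).
It also fails if it takes over 69 s, if anything falls off the work surface, if the arm or the gripper's body presses on something with over 40 N, if the wrist force passes 120 N, or if a joint passes its speed limit or range.

## Robot

A 6-joint arm with a two-finger parallel gripper is mounted at the origin on the work surface. World frame = base frame: x ahead of the robot, y to its left, z up, the work surface at z = 0. Lengths are in mm, angles in rad, forces in N, time in s.
With the tool pointing down it reaches from about 400 to 925 mm from the base axis. Payload 12.5 kg.
Tool frame: the origin (TCP) lies midway between the tips of the shut fingers; the grasp point (between the pads) lies 19 mm behind it; z points along the fingers, y is the line along which they close (so a half turn about z gives the same grasp; the last joint's range is limited). The gripper opens to 95 mm and grips with 3 to 60 N. Pads are 20 mm wide; open, the fingers measure 119 mm over their backs; the gripper's body (75 mm by 180 mm) begins 59 mm behind the grasp point.
Start: joints at [-1.397, 0.491, 1.559, -0, 1.092, -0.106], TCP at [172.625, -600.708, 192.961] pointing down, gripper open.
Joint ranges: [-3.1, 3.1], [-0.84, 2.19], [0.05, 2.79], [-1.13, 4.28], [0.06, 2.93], [-2.69, 2.69]. Speed limits (rad/s): [2.22, 2.22, 2.79, 3.14, 3.14, 3.14].

## Interface

Orientations are given as a 3x3 rotation matrix whose columns are the frame's x, y, z axes.
In Python, from station import arm gives the robot as it stands.
- The arm moves only by the shell command python3 -m inch 'ROWS' [FORCE]. ROWS is JSON, a list of rows, each a list of 5 numbers: the opening, from 0 (shut) to 1 (fully open), then the shift along the tool's x, y, z in m, then the turn about the tool's z in degrees. In form: [[fingers, tx, ty, tz, roll], ...]. A call has 1 to 12 rows; each row shifts and turns the commanded pose from where the row before left it, along the tool's axes as they then stand; what a row does not reach is not made up. A row lasts 1/12 s, in which the tool goes at most 41.7 mm and 7.16 degrees, less where a joint would pass 70% of its speed; a pose out of reach is approached as far as the arm can. A call is refused whole if a number of a shift passes 0.0417 or a number of a turn 7.16, either way. A call with a gripper value outside its range is refused whole. The fingers move at their own pace and stop on an object; FORCE is the grip in N (left out, the last holds). Time passes only in rows, so rows that do not move let the fingers close. It gives the time, the measured TCP pose, the force, the opening and the grip force at its end, in the units of the state.
- arm.state(): the state, without advancing time (a new reading comes with each control period).
- arm.capture(name): name is "scene" or "side" or "wrist"; returns a dict with "frame" (480x640x3 uint8, blue, green, red), "camera_matrix" (3x3 intrinsics, pixels), "world_from_camera" (4x4, takes a point from camera to world coordinates). Camera axes: x right, y up, looking along -z (the intrinsics and any distortion apply to the point x, -y, -z); pixel columns grow to the right and rows downward; lengths in mm; the calibration is good to about 2 mm. The wrist camera is an equidistant fisheye: a pixel r from the principal point sees the ray r / f radians off the axis. A picture is of the moment at which its call begins. There is no depth.
- arm.finish_job(): hands the job in; it is judged then, once.
The state is a dict: "t": time; "joint_positions": joint angles; "qvel": joint speeds; "effort": joint torques, N m; "tcp_pos": TCP position; "orientation": TCP orientation; "ft_force": force on the tool from outside, world axes, zero at the start; "wrist_torque": the same for the moment, N m; "width": finger opening in mm; "gripper_force": force on a finger pad.
Only numpy, scipy, OpenCV 4.12 (cv2) and the standard library are available. Lean on these libraries where they do the work, as an engineer would, in place of code of your own. Each camera call takes 0.05 s, during which the arm holds its last target. There are 200 camera calls.

## Working session

There is one attempt and no reset: what is moved stays moved. The work goes in short steps, Python scripts to look and compute and a shell command to move; the robot and the scene stay as the last step left them, time stands still between calls to the robot, and variables do not carry over. Pictures are saved under pics/ and viewed, at most 10 in all, crops included, and the job is handed in when it is done.

```bash
ls; mkdir -p pics; cat > h.py <<'E'
import numpy as np,cv2
from station import arm
def ray(c,u,v):
    K=c["camera_matrix"];T=c["world_from_camera"]
    d=np.array([(u-K[0][2])/K[0][0],-(v-K[1][2])/K[1][1],-1.]);T=np.array(T)
    return T[:3,3],T[:3,:3]@d
def onz(c,u,v,z):
    o,d=ray(c,u,v);return o+d*(z-o[2])/d[2]
def proj(c,p):
    T=np.array(c["world_from_camera"]);q=T[:3,:3].T@(np.array(p,float)-T[:3,3]);K=np.array(c["camera_matrix"])
    w=K@np.array([q[0],-q[1],-q[2]]);return w[:2]/w[2]
E
python3 - <<'E'
from h import *
import pickle
for n in("scene","side"):
    c=arm.capture(n);cv2.imwrite(f"pics/{n}0.png",c["frame"]);pickle.dump(c,open(n+"0.pkl","wb"))
    print(n,np.round(c["camera_matrix"],1).tolist(),np.round(c["world_from_camera"],2).tolist(),[k for k in c])
print(arm.state())
E
```

```text
pics
scene [[557.3, 0.0, 326.0], [0.0, 557.3, 243.1], [0.0, 0.0, 1.0]] [[0.86, -0.25, 0.45, 1073.76], [0.51, 0.45, -0.73, -978.66], [-0.02, 0.86, 0.52, 725.26], [0.0, 0.0, 0.0, 1.0]] ['frame', 'camera_matrix', 'world_from_camera']
side [[494.5, 0.0, 322.8], [0.0, 494.5, 238.2], [0.0, 0.0, 1.0]] [[-0.97, 0.13, -0.2, 331.3], [-0.24, -0.48, 0.84, 779.46], [0.02, 0.86, 0.5, 607.91], [0.0, 0.0, 0.0, 1.0]] ['frame', 'camera_matrix', 'world_from_camera']
{'t': 0.1, 'joint_positions': array([-1.39662551e+00,  4.91503188e-01,  1.55937515e+00, -1.87348355e-05,
        1.09166520e+00, -1.05614618e-01]), 'qvel': array([-0.00141843, -0.00023256, -0.00241912,  0.00010786,  0.00125639,
       -0.00174702]), 'effort': array([ 1.81158608e-03, -6.13621473e+01, -2.58604413e+01,  6.93566795e-02,
        4.71012841e-02, -6.75093747e-05]), 'tcp_pos': array([ 172.5634487 , -600.47670339,  192.42235684]), 'orientation': array([[ 9.61112334e-01,  2.76157653e-01, -1.81153883e-04],
       [ 2.76157700e-01, -9.61111884e-01,  9.33616830e-04],
       [ 8.37162827e-05, -9.47337690e-04, -9.99999548e-01]]), 'ft_force': array([-0.0377265 ,  0.20253932, -0.02844861]), 'wrist_torque': array([-0.0106205 , -0.02184617,  0.03703099]), 'gripper_force': 0.0, 'width': 94.59975017709985}
```

View pics/scene0.png

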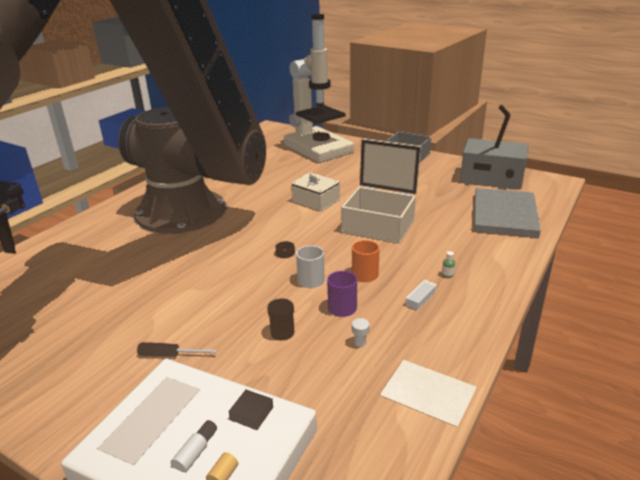

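View pics/side0.png

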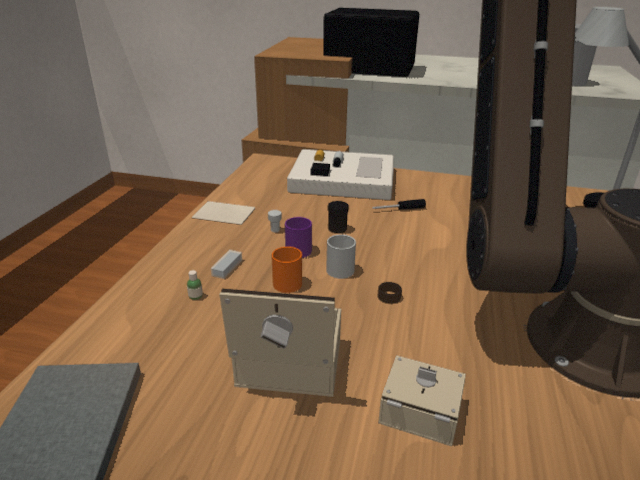

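The scene view shows the open large box near (380,200), the grey cup at (310,267), orange and purple decoys at (365,260) and (342,294), and the ring at (285,249). The side view shows the cover's back at (280,340) with the fastener at (276,330), and the cup at (341,257). Next I'll zoom in on both.

```bash
python3 - <<'E'
from h import *
a=cv2.imread("pics/scene0.png")[130:295,270:425];b=cv2.imread("pics/side0.png")[225:400,215:365]
a=cv2.resize(a,(400,int(165*400/155)),interpolation=cv2.INTER_CUBIC);b=cv2.resize(b,(400,int(175*400/150)),interpolation=cv2.INTER_CUBIC)
o=np.zeros((max(len(a),len(b)),800,3),np.uint8);o[:len(a),:400]=a;o[:len(b),400:]=b
cv2.imwrite("pics/z.png",o);print(o.shape)
E
```

```text
(466, 800, 3)
```

View pics/z.png

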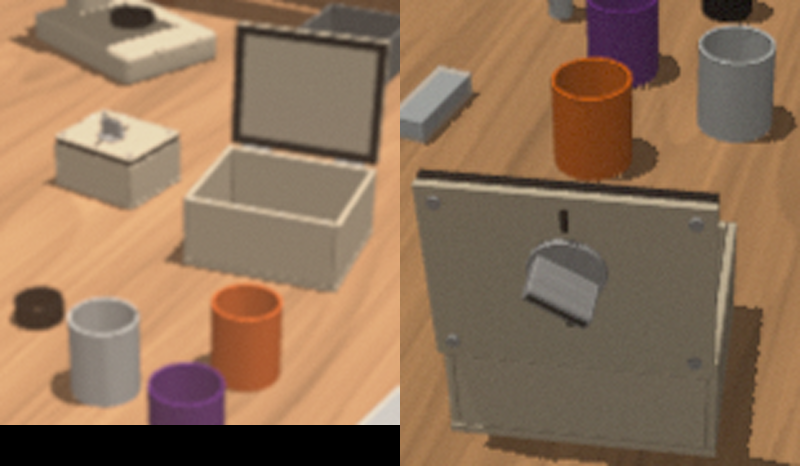

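```bash
cat > m.py <<'E'
from h import *
import pickle
s=pickle.load(open("scene0.pkl","rb"));d=pickle.load(open("side0.pkl","rb"))
f=lambda c,u,v,z:np.round(onz(c,u,v,z)[:2],1)
S=lambda x,y,z:f(s,270+x/2.5806,130+y/2.5758,z)
D=lambda x,y,z:f(d,215+(x-400)/2.6667,225+y/2.663,z)
print("rim FL FR BR BL",S(185,200,75),S(335,222,75),S(375,172,75),S(230,150,75))
print("bot FL FR",S(187,262,0),S(334,287,0)," side bot",D(453,432,0),D(715,453,0))
print("cup rim",S(104,318,75),D(736,47,75)," base S",S(104,388,0), D(736,120,0))
print("cup rim l/r",S(69,318,75),S(140,318,75),D(698,47,75),D(775,47,75))
print("orange",S(246,304,75),D(592,78,75)); print("purple",f(s,342,281,75),f(d,299,227,75))
print("ring",f(s,285,246,22),f(d,389.5,288,22)," can",f(s,281,307,68),f(d,338,208,68)," eye",f(s,360,325,50),f(d,275,213,50))
print("slide",f(s,422,291,22),f(d,229,260,22)," bottle",f(s,449,254,60),f(d,193,273,60)," driver",f(s,177,351,8),f(d,400,206,8))
E
python3 m.py
```

```text
rim FL FR BR BL [461.1 106.1] [607.7 133.9] [599.5 249.5] [447.4 226.3]
bot FL FR [458.1 114.4] [607.7 140.2]  side bot [595.2 261.3] [438.8 237.2]
cup rim [ 506.3 -115.2] [ 501.8 -105. ]  base S [ 502.1 -113.5] [ 501.  -113.4]
cup rim l/r [ 480.2 -129.5] [ 533.1 -100.5] [530.9 -97. ] [ 471.9 -113.2]
orange [601.5 -37.4] [597.8 -30.6]
purple [ 618.2 -173. ] [ 606.5 -147.1]
ring [388.1 -45.6] [386.8 -43.3]  can [ 553.  -296.6] [ 545.6 -276.3]  eye [ 700.3 -251. ] [ 696.  -243.1]
slide [747.6 -57.6] [739.1 -55.5]  bottle [764.4  50.4] [761.5  60.7]  driver [ 409.5 -442.8] [ 408.5 -451.4]
```

```bash
python3 -m inch '[[1,0.0252,-0.02105,0,0],[1,0.0252,-0.02105,0,0],[1,0.0252,-0.02105,0,0],[1,0.0252,-0.02105,0,0],[1,0.0252,-0.02105,0,0],[1,0.0252,-0.02105,0,0],[1,0.0252,-0.02105,0,0],[1,0.0252,-0.02105,0,0],[1,0.0252,-0.02105,0,0],[1,0.0252,-0.02105,0,0],[1,0.0252,-0.02105,0,0],[1,0.0252,-0.02105,0,0]]' 5
python3 -m inch '[[1,0.0252,-0.02105,0,0],[1,0.0252,-0.02105,0,0],[1,0.0252,-0.02105,0,0],[1,0.0252,-0.02105,0,0],[1,0.0252,-0.02105,0,0],[1,0.0252,-0.02105,0,0],[1,0,0,0,4],[1,0,0,0,3.5],[1,0,0,0,0]]'
python3 - <<'E'
from h import *
import pickle
c=arm.capture("wrist");pickle.dump(c,open("w1.pkl","wb"));cv2.imwrite("pics/w1.png",c["frame"])
s=arm.state();print(s["t"],s["tcp_pos"],s["orientation"].round(3),s["joint_positions"].round(2));print(np.round(c["camera_matrix"],1),np.round(c["world_from_camera"],3))
E
```

```text
t: 1.1
tcp_pos: [394.0, -272.9, 192.8]
orientation: [[0.961, 0.276, -0.0], [0.276, -0.961, 0.0], [-0.0, -0.0, -1.0]]
ft_force: [0.2, -0.6, 0.2]
width: 95.1
gripper_force: 0.0
t: 1.85
tcp_pos: [504.0, -110.6, 192.6]
orientation: [[0.989, 0.147, -0.001], [0.147, -0.989, 0.0], [-0.001, -0.0, -1.0]]
ft_force: [-0.9, 0.1, 0.4]
width: 95.1
gripper_force: 0.0
1.9 [ 503.86605361 -110.97925993  192.68922116] [[ 0.989  0.15  -0.001]
 [ 0.15  -0.989  0.   ]
 [-0.    -0.    -1.   ]] [-0.34  0.34  1.82 -0.    0.98  1.08]
[[371.6   0.  319. ]
 [  0.  371.6 242.6]
 [  0.    0.    1. ]] [[ 1.47000e-01  9.61000e-01  2.36000e-01  5.70542e+02]
 [-9.89000e-01  1.43000e-01  3.40000e-02 -1.00592e+02]
 [-1.00000e-03 -2.38000e-01  9.71000e-01  3.85445e+02]
 [ 0.00000e+00  0.00000e+00  0.00000e+00  1.00000e+00]]
```

View pics/w1.png

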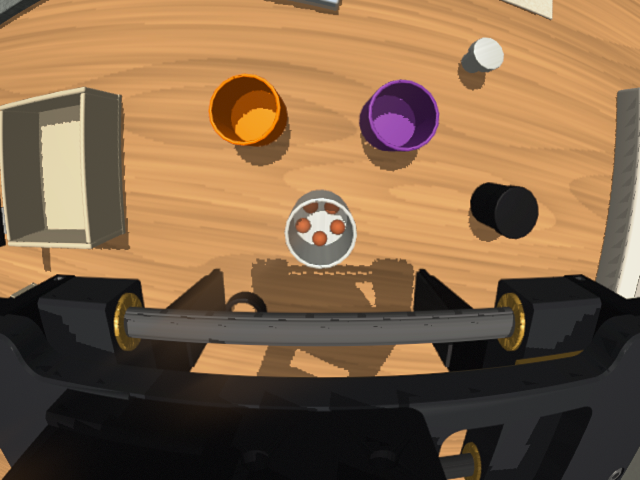

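The wrist view shows the cup rim centred at about (321,233) with five balls inside. The box's -y rim runs from (86,88) to (91,247), with its base from (121,96) to (124,236). I'll cast fisheye rays onto the known heights.

```bash
cat >> h.py <<'E'
def fonz(c,u,v,z):
    K=np.array(c["camera_matrix"]);T=np.array(c["world_from_camera"])
    a=np.array([u-K[0,2],v-K[1,2]]);r=np.hypot(*a);t=r/K[0,0];a=a/r
    d=T[:3,:3]@np.array([np.sin(t)*a[0],-np.sin(t)*a[1],-np.cos(t)]);o=T[:3,3]
    return o+d*(z-o[2])/d[2]
E
python3 - <<'E'
from h import *
import pickle
c=pickle.load(open("w1.pkl","rb"))
for n,u,v,z in[("cup",321,233,75),("cupL",286,233,75),("cupR",356,233,75),("rim+x",86,88,75),("rim-x",91,247,75),("base+x",121,96,0),("base-x",124,236,0),("orange",247,110,75)]:
    print(n,fonz(c,u,v,z)[:2].round(1))
# cover free edge from scene & side: triangulate corners
s=pickle.load(open("scene0.pkl","rb"));d=pickle.load(open("side0.pkl","rb"))
def tri(a,b):
    (o1,d1),(o2,d2)=a,b;A=np.c_[d1,-d2];t=np.linalg.lstsq(A,o2-o1,rcond=None)[0];p,q=o1+d1*t[0],o2+d2*t[1];return ((p+q)/2).round(1),np.linalg.norm(p-q).round(1)
S=lambda x,y:ray(s,270+x/2.5806,130+y/2.5758)
D=lambda x,y:ray(d,215+(x-400)/2.6667,225+y/2.663)
print(tri(S(238,26),D(720,194)),tri(S(386,46),D(415,174)))
print("rim BR",tri(S(375,172),D(453,340)))
E
```

```text
cup [ 503.8 -112. ]
cupL [499.4 -82.3]
cupR [ 508.2 -141.7]
rim+x [612.2 129.6]
rim-x [457.5 111.3]
base+x [612.7 132.1]
base-x [451.2 113.3]
orange [598.9 -35.5]
(array([440. , 251.8, 201.4]), np.float64(3.4)) (array([594.1, 273.2, 200.2]), np.float64(2.4))
rim BR (array([594. , 257. ,  70.3]), np.float64(4.9))
```

```bash
python3 -m inch '[[1,0,0,0,-6.86],[1,0,0,0,-6.86],[1,0,0,0,-6.86],[1,0,0,0,-6.86],[1,0,0,0,-6.86],[1,0,0,0,-6.86],[1,0,0,0,-6.86],[1,0,0,0,-6.86],[1,0,0,0,-6.86],[1,0,0,0,-6.86],[1,0,0,0,-6.86],[1,0,0,0,-6.86]]' 5
python3 -m inch '[[1,0,0,0,-6.86],[1,-0.001,0,0.02,0],[1,0,0,0.037,0],[1,0,0,0.037,0],[1,0,0,0.0365,0],[1,0,0,0.019,0],[1,0,0,0,0],[0,0,0,0,0],[0,0,0,0,0],[0,0,0,0,0],[0,0,0,0,0],[0,0,0,0,0]]'
python3 -m inch '[[0,0,0,0,0],[0,0,0,0,0],[0,0,0,0,0],[0,0,0,0,0]]'
```

```text
t: 2.9
tcp_pos: [503.7, -111.7, 192.8]
orientation: [[-0.022, 1.0, -0.0], [1.0, 0.022, -0.0], [-0.0, -0.0, -1.0]]
ft_force: [0.0, 0.0, -1.3]
width: 95.1
gripper_force: 0.0
t: 3.9
tcp_pos: [504.5, -112.5, 44.6]
orientation: [[-0.134, 0.991, 0.002], [0.991, 0.134, -0.001], [-0.001, 0.002, -1.0]]
ft_force: [0.4, 0.4, -0.0]
width: 67.2
gripper_force: 0.0
t: 4.23
tcp_pos: [504.0, -112.4, 43.9]
orientation: [[-0.134, 0.991, 0.0], [0.991, 0.134, -0.0], [-0.0, 0.0, -1.0]]
ft_force: [-1.5, -1.8, 5.9]
width: 60.4
gripper_force: 5.0
```

```bash
python3 -m inch '[[0,0,0,-0.006,0],[0,0,0,-0.015,0],[0,0,0,-0.022,0],[0,0,0,-0.022,0],[0,0,0,-0.016,0],[0,0,0,-0.006,0],[0,0,0,0,0]]'
python3 -m inch '[[0,0.008,0.0025,0,0],[0,0.016,0.005,0,0],[0,0.0175,0.0055,0,0],[0,0.0175,0.0055,0,0],[0,0.0175,0.0055,0,0],[0,0.0175,0.0055,0,0],[0,0.0175,0.0055,0,0],[0,0.0175,0.0055,0,0],[0,0.0175,0.0055,0,0],[0,0.0175,0.0055,0,0],[0,0.016,0.005,0,0],[0,0.0085,0.003,0,0]]'
python3 -m inch '[[0,0,0,0,0],[0,0,0,0,0]]'
python3 - <<'E'
from h import *
import pickle
a=arm.capture("scene");b=arm.capture("side")
o=np.hstack([cv2.resize(a["frame"][110:310,260:460],(400,400)),cv2.resize(b["frame"][210:410,200:400],(400,400))]);cv2.imwrite("pics/p1.png",o)
E
```

```text
t: 4.82
tcp_pos: [504.6, -112.4, 131.7]
orientation: [[-0.134, 0.991, 0.002], [0.991, 0.134, -0.001], [-0.001, 0.002, -1.0]]
ft_force: [1.2, -0.1, -1.8]
width: 60.3
gripper_force: 5.0
t: 5.82
tcp_pos: [537.2, 84.5, 129.0]
orientation: [[-0.135, 0.991, -0.002], [0.991, 0.135, 0.0], [0.0, -0.002, -1.0]]
ft_force: [0.0, 0.0, -0.9]
width: 60.8
gripper_force: 5.0
t: 5.98
tcp_pos: [537.3, 82.7, 129.6]
orientation: [[-0.135, 0.991, -0.001], [0.991, 0.135, -0.0], [-0.0, -0.001, -1.0]]
ft_force: [-0.3, 0.6, -1.4]
width: 60.8
gripper_force: 5.0
```

View pics/p1.png

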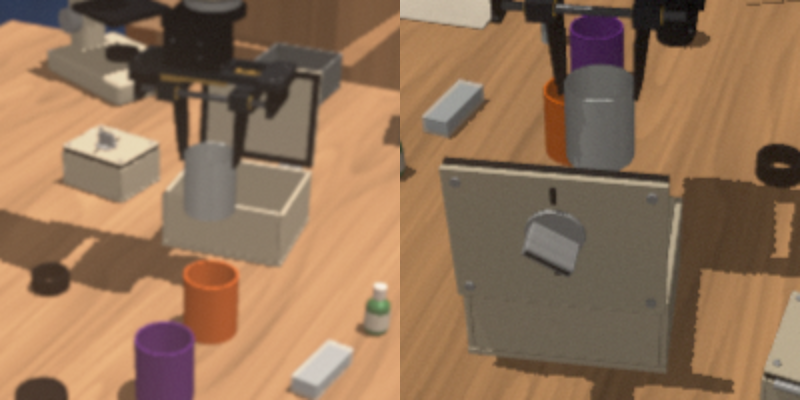

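The cup hangs between the fingers just outside the -y wall (scene crop (210,180)). Its tilt isn't clear, so I'll check the balls and rim numerically in the wrist image.

```bash
cat > balls.py <<'E'
from h import *
c=arm.capture("wrist");f=c["frame"].astype(int);cv2.imwrite("pics/wr.png",c["frame"])
b,g,r=f[...,0],f[...,1],f[...,2]
m=((r>110)&(g<0.55*r)&(b<0.45*r)).astype(np.uint8)
n,l,st,ce=cv2.connectedComponentsWithStats(m)
for i in range(1,n):
    if st[i,4]>15:
        p=ce[i];col=c["frame"][l==i].mean(0).round();print(st[i],p.round(),col,"z60:",fonz(c,*p,60)[:2].round(),"z14",fonz(c,*p,14)[:2].round())
s=arm.state();print(s["t"],s["tcp_pos"].round(1),s["width"],s["ft_force"].round(1))
E
python3 balls.py
```

```text
[287 252  19   9 128] [297. 256.] [ 53.  93. 178.] z60: [523.  72.] z14 [522.  59.]
[310 262   9  10  53] [314. 266.] [ 33.  59. 112.] z60: [537.  66.] z14 [538.  52.]
[336 262  11   8  37] [342. 266.] [ 33.  58. 112.] z60: [557.  69.] z14 [562.  55.]
[346 345  60  32 844] [378. 362.] [  1.  74. 156.] z60: [600. -10.] z14 [612. -37.]
6.1333 [537.6  81.8 130.1] 60.3864560483033 [ 0.2 -0.4 -1.1]
```

```bash
python3 -c "
import cv2;a=cv2.imread('pics/wr.png')[100:420,180:460];cv2.imwrite('pics/wrc.png',cv2.resize(a,(525,600)))"
```

```text
(no output)
```

View pics/wrc.png

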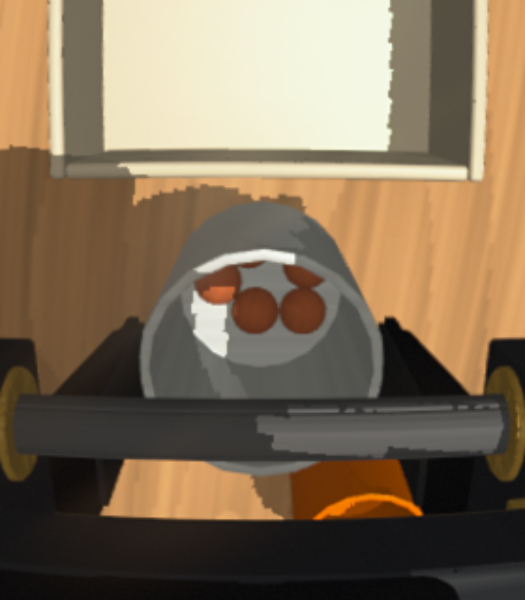

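```bash
python3 - <<'E'
from h import *
c=arm.capture("wrist")
for n,u,v,z in[("rim",319.7,291,162),("bottom",319.7,264,91),("boxL",207,194.5,75),("boxR",437.5,196,75)]:print(n,fonz(c,u,v,z)[:2].round(1))
print(arm.state()["tcp_pos"])
E
```

```text
rim [538.1  86. ]
bottom [539.4  77.5]
boxL [456.3 111.3]
boxR [614.5 131.7]
[537.62188647  81.76494047 130.27935351]
```

```bash
python3 -m inch '[[0,0,0,0.012,0],[0,0,0,0.0123,0],[0,0.0087,0,0,0],[0,0.007,0,-0.0032,0],[0,0.007,0,-0.0032,0],[0,0.0076,0,-0.0012,0],[0,0.0076,0,-0.0012,0],[0,0.0076,0,0.0007,0],[0,0.0076,0,0.0008,0],[0,0,0,0,0]]'
python3 balls.py
```

```text
t: 7.02
tcp_pos: [530.5, 136.6, 113.5]
orientation: [[-0.135, 0.991, 0.001], [0.991, 0.135, 0.0], [0.0, 0.001, -1.0]]
ft_force: [0.8, -0.4, -0.4]
width: 60.3
gripper_force: 5.0
[308 296  11  12  71] [312. 302.] [ 35.  60. 112.] z60: [532.  99.] z14 [533.  80.]
[332 298  11  13 100] [337. 304.] [ 34.  59. 113.] z60: [550.  99.] z14 [555.  80.]
7.0667 [530.5 136.  113.4] 60.320315916280485 [ 0.9 -0.1 -1. ]
```

```bash
python3 -m inch '[[0,0.0072,0,0.0027,0],[0,0.0072,0,0.0028,0],[0,0.0062,0,0.0045,0],[0,0.0063,0,0.0045,0],[0,0.0048,0,0.0059,0],[0,0.0049,0,0.0059,0],[0,0,0,0,0]]'
python3 balls.py; python3 -c "
import cv2;a=cv2.imread('pics/wr.png')[100:420,180:460];cv2.imwrite('pics/wrc2.png',cv2.resize(a,(525,600)))"
```

```text
t: 7.65
tcp_pos: [525.2, 172.2, 85.8]
orientation: [[-0.135, 0.991, -0.001], [0.991, 0.135, -0.0], [-0.0, -0.001, -1.0]]
ft_force: [0.0, 1.0, 0.1]
width: 60.5
gripper_force: 5.0
7.7 [525.2 171.8  86.2] 60.10609327012827 [-0.8 -0.2  0.4]
```

View pics/wrc2.png

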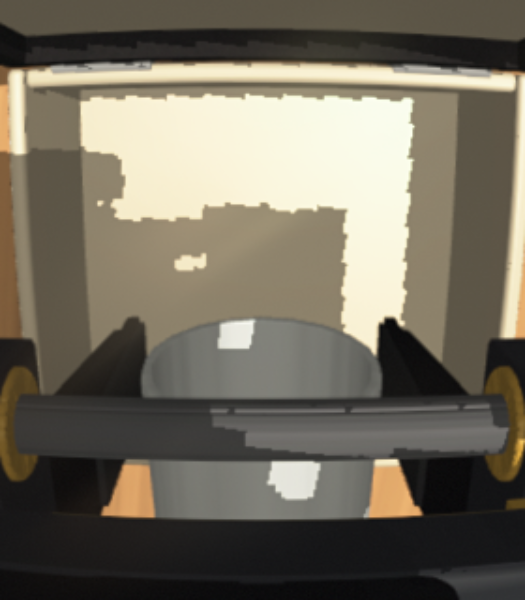

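The cup is now nearly level across the -y wall with its mouth (260,360) over the box interior, so the levering works. I'll tip it on past level.

```bash
python3 -m inch '[[0,0.0041,0,0.0047,0],[0,0.0041,0,0.0047,0],[0,0.0041,0,0.0047,0],[0,0.001,0,0.005,0],[0,0.0008,0,0.005,0],[0,0.0007,0,0.005,0],[0,0,0,0.004,0],[0,0,0,0.004,0],[0,0,0,0,0],[0,0,0,0,0],[0,0,0,0,0],[0,0,0,0,0]]'
python3 -m inch '[[0,0,0,0,0],[0,0,0,0,0],[0,0,0,0,0],[0,0,0,0,0]]'
python3 balls.py
```

```text
t: 8.7
tcp_pos: [523.8, 185.8, 50.1]
orientation: [[-0.134, 0.991, 0.0], [0.991, 0.134, -0.0], [-0.0, 0.0, -1.0]]
ft_force: [0.3, 0.1, -0.8]
width: 60.4
gripper_force: 5.0
t: 9.03
tcp_pos: [523.8, 186.0, 50.1]
orientation: [[-0.134, 0.991, 0.0], [0.991, 0.134, -0.0], [-0.0, 0.0, -1.0]]
ft_force: [0.4, -0.0, 0.4]
width: 60.4
gripper_force: 5.0
[242 174  24  19 359] [254. 182.] [ 59. 105. 198.] z60: [485. 234.] z14 [478. 230.]
[359 174  21  20 229] [370. 181.] [ 63. 109. 202.] z60: [542. 242.] z14 [549. 240.]
[262 187  14  14  72] [268. 193.] [ 63. 106. 193.] z60: [493. 230.] z14 [488. 224.]
9.0833 [523.8 186.   50. ] 60.172523925601006 [-0.7 -0.9 -1.2]
```

```bash
python3 -m inch '[[0,0,0,0,0],[0,0,0,0,0],[0,0,0,0,0],[0,0,0,-0.004,0],[0,0,0,-0.010,0],[0,0,0,-0.016,0],[0,0,0,-0.02,0],[0,0,0,-0.02,0],[0,0,0,-0.02,0],[0,0,0,-0.02,0],[0,0,0,-0.01,0],[0,0,0,0,0]]'
python3 balls.py; python3 - <<'E'
from h import *
a=arm.capture("scene");b=arm.capture("side")
w=cv2.imread("pics/wr.png")
o=np.hstack([cv2.resize(a["frame"][90:290,280:480],(400,400)),cv2.resize(w[100:420,160:480],(400,400))]);cv2.imwrite("pics/p2.png",o)
cv2.imwrite("pics/side2.png",b["frame"])
E
```

```text
t: 10.08
tcp_pos: [524.6, 186.3, 172.6]
orientation: [[-0.134, 0.991, 0.004], [0.991, 0.134, 0.001], [0.0, 0.004, -1.0]]
ft_force: [0.5, -0.9, -1.1]
width: 60.6
gripper_force: 5.0
[268 166  14  13 154] [274. 172.] [ 60. 104. 196.] z60: [483. 233.] z14 [478. 230.]
[348 167   9  12  50] [353. 173.] [ 66. 113. 209.] z60: [547. 241.] z14 [551. 239.]
10.1333 [524.  186.1 170.9] 60.44235937797595 [-0.3  0.7 -1.2]
```

View pics/p2.png

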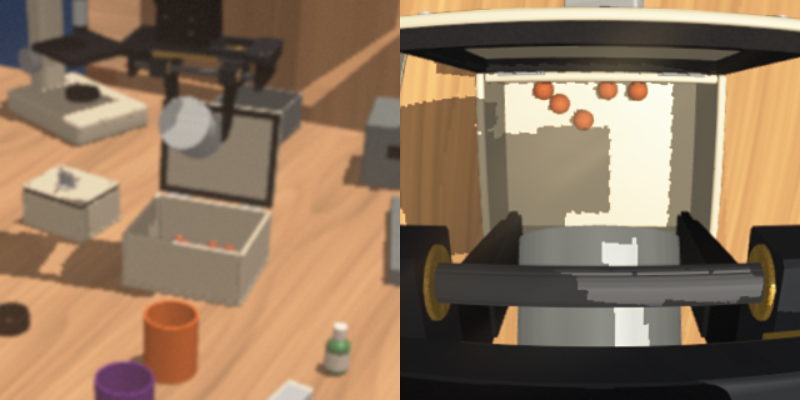

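All five balls are in the box (wrist crop (543,90), (559,103), (583,119), (608,90), (637,90)). The cup is still tipped, with its bottom facing the bench front. I'll hook its lower lip over the outside of the -y wall and pull out to right it.

```bash
python3 -m inch '[[0,-0.008,0,0,0],[0,-0.016,0,0,0],[0,-0.016,0,0,0],[0,-0.016,0,0,0],[0,-0.0072,0,0,0],[0,0,0,0.015,0],[0,0,0,0.025,0],[0,0,0,0.025,0],[0,0,0,0.018,0],[0,0,0,0.008,0],[0,0,0,0,0]]'
python3 -m inch '[[0,-0.003,0,0,0],[0,-0.003,0,-0.0005,0],[0,-0.003,0,-0.0005,0],[0,-0.003,0,0,0],[0,-0.003,0,0.001,0],[0,-0.003,0,0.001,0],[0,0,0,0,0]]'
```

```text
t: 11.15
tcp_pos: [531.3, 123.2, 77.1]
orientation: [[-0.134, 0.991, -0.004], [0.991, 0.134, -0.0], [0.0, -0.004, -1.0]]
ft_force: [0.0, -0.4, -1.5]
width: 60.5
gripper_force: 5.0
t: 11.73
tcp_pos: [534.7, 105.0, 78.0]
orientation: [[-0.134, 0.991, 0.0], [0.991, 0.134, -0.0], [-0.0, 0.0, -1.0]]
ft_force: [-0.1, -0.6, -0.7]
width: 60.4
gripper_force: 5.0
```

```bash
python3 -m inch '[[0,-0.003,0,0.002,0],[0,-0.003,0,0.002,0],[0,-0.0025,0,0.0025,0],[0,-0.0025,0,0.003,0],[0,-0.0025,0,0.003,0],[0,-0.002,0,0.003,0],[0,-0.001,0,0.003,0],[0,-0.001,0,0.003,0],[0,0,0,0,0]]'
python3 - <<'E'
from h import *
a=arm.capture("scene");b=arm.capture("wrist");print(arm.state()["ft_force"])
o=np.hstack([cv2.resize(a["frame"][140:280,310:450],(400,400),interpolation=cv2.INTER_CUBIC),cv2.resize(b["frame"][120:440,160:480],(400,400))]);cv2.imwrite("pics/p3.png",o)
E
```

```text
t: 12.48
tcp_pos: [536.8, 88.1, 55.9]
orientation: [[-0.134, 0.991, -0.001], [0.991, 0.134, -0.0], [-0.0, -0.001, -1.0]]
ft_force: [-0.8, -0.8, -1.8]
width: 60.4
gripper_force: 5.0
[-0.30369754 -0.65316732 -1.61259375]
```

View pics/p3.png

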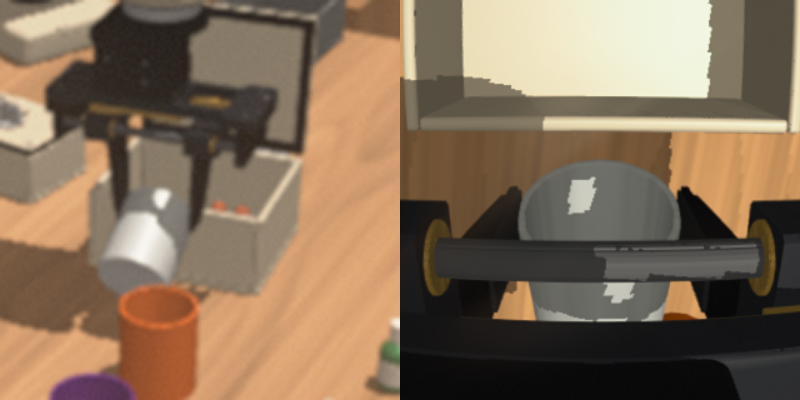

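The cup is down to roughly 55° of tilt, still leaning with its bottom to the front-left (crop (130,270)), and its lip has come off the wall. I'll press the lip down on the wall top to finish righting it.

```bash
python3 -m inch '[[0,0,0,-0.01,0],[0,0,0,-0.015,0],[0,0.006,0,0,0],[0,0.0045,0,0,0],[0,0,0,0.004,0],[0,-0.001,0,0.004,0],[0,-0.001,0,0.004,0],[0,-0.002,0,0.004,0],[0,-0.0015,0,0.004,0],[0,-0.001,0,0.004,0],[0,-0.001,0,0.003,0],[0,0,0,0,0]]'
cat > tilt.py <<'E'
# tilt from the cup's mouth ellipse in wrist view: compare topmost mouth point and mouth sides
from h import *
c=arm.capture("wrist");cv2.imwrite("pics/wt.png",c["frame"]);s=arm.state();P=s["tcp_pos"]+[0,0,19];R=s["orientation"]
K=np.array(c["camera_matrix"]);T=np.array(c["world_from_camera"])
def fp(p):
    q=T[:3,:3].T@(p-T[:3,3]);v=np.array([q[0],-q[1],-q[2]]);t=np.arccos(v[2]/np.linalg.norm(v));return K[:2,2]+K[0,0]*t*v[:2]/np.hypot(v[0],v[1])
i=R[:,0]  # into box
for th in range(0,100,10):
    t=np.radians(th);a=-i*np.sin(t)-np.array([0,0,1])*np.cos(t);n=i*np.cos(t)-np.array([0,0,1])*np.sin(t)
    print(th,"lip",fp(P-13*a+31*n).round(),"far lip",fp(P-13*a-31*n).round(),"base corner",fp(P+62*a+31*n).round())
col=c["frame"][100:300,315:325].mean(1).astype(int)
print(P.round(1),s["ft_force"].round(1));print([(100+k,col[k].tolist()) for k in range(40,170,3)])
E
python3 tilt.py
```

```text
t: 13.58
tcp_pos: [536.3, 90.9, 53.7]
orientation: [[-0.134, 0.991, -0.001], [0.991, 0.134, -0.0], [-0.0, -0.001, -1.0]]
ft_force: [-0.2, 0.2, -1.4]
width: 60.4
gripper_force: 5.0
0 lip [317. 234.] far lip [318. 356.] base corner [318. 209.]
10 lip [318. 228.] far lip [318. 357.] base corner [318. 225.]
20 lip [318. 224.] far lip [318. 356.] base corner [318. 242.]
30 lip [318. 222.] far lip [318. 352.] base corner [318. 259.]
40 lip [318. 222.] far lip [317. 346.] base corner [318. 276.]
50 lip [318. 225.] far lip [317. 338.] base corner [318. 294.]
60 lip [318. 229.] far lip [317. 327.] base corner [318. 311.]
70 lip [318. 234.] far lip [317. 315.] base corner [318. 329.]
80 lip [318. 241.] far lip [317. 301.] base corner [318. 346.]
90 lip [318. 249.] far lip [317. 287.] base corner [318. 362.]
[536.4  91.   73.1] [-0.6 -0.4 -1.5]
[(140, [213, 239, 241]), (143, [213, 239, 241]), (146, [213, 239, 241]), (149, [213, 239, 241]), (152, [212, 239, 241]), (155, [211, 239, 241]), (158, [212, 239, 241]), (161, [211, 239, 241]), (164, [211, 239, 241]), (167, [210, 238, 241]), (170, [209, 238, 241]), (173, [208, 237, 241]), (176, [207, 237, 241]), (179, [207, 237, 241]), (182, [206, 236, 241]), (185, [206, 236, 241]), (188, [204, 235, 241]), (191, [204, 235, 241]), (194, [203, 235, 241]), (197, [203, 234, 241]), (200, [202, 236, 243]), (203, [83, 102, 110]), (206, [84, 103, 111]), (209, [84, 102, 112]), (212, [84, 103, 112]), (215, [85, 104, 113]), (218, [87, 105, 115]), (221, [155, 190, 208]), (224, [191, 226, 237]), (227, [177, 217, 229]), (230, [139, 171, 187]), (233, [61, 93, 124]), (236, [60, 92, 123]), (239, [59, 91, 123]), (242, [59, 90, 122]), (245, [103, 109, 109]), (248, [102, 108, 108]), (251, [101, 107, 107]), (254, [101, 107, 107]), (257, [101, 107, 107]), (260, [101, 107, 106]), (263, [103, 109, 109]), (266, [100, 106, 106]), (269, [111, 118, 118])]
```

```bash
python3 -m inch '[[0,0,0,-0.012,0],[0,0,0,-0.018,0],[0,0.008,0,0,0],[0,0.0075,0,0,0],[0,0,0,0.003,0],[0,-0.001,0,0.003,0],[0,-0.002,0,0.003,0],[0,-0.002,0,0.003,0],[0,-0.0025,0,0.004,0],[0,-0.0025,0,0.004,0],[0,-0.001,0,0.004,0],[0,0,0,0,0]]'
python3 tilt.py | tail -2 | cut -c1-1500
python3 - <<'E'
from h import *
f=cv2.imread("pics/wt.png")
print("row profile sides"); 
for u in (280,300,340,360):
    col=f[:,u].astype(int);sat=col.max(1)-col.min(1);print(u,[v for v in range(200,420) if sat[v]<14 and col[v].mean()>70][:1],[v for v in range(200,420) if sat[v]<14 and col[v].mean()>70][-1:])
E
```

```text
t: 14.63
tcp_pos: [535.9, 95.1, 59.6]
orientation: [[-0.134, 0.991, -0.001], [0.991, 0.134, -0.0], [-0.0, -0.001, -1.0]]
ft_force: [0.5, -3.1, -1.2]
width: 60.4
gripper_force: 5.0
[535.9  95.2  78.9] [ 0.4 -3.8 -0.7]
[(140, [213, 240, 242]), (143, [213, 240, 242]), (146, [213, 240, 242]), (149, [213, 240, 242]), (152, [212, 239, 242]), (155, [212, 239, 242]), (158, [212, 239, 242]), (161, [211, 239, 242]), (164, [211, 239, 242]), (167, [211, 239, 242]), (170, [209, 238, 242]), (173, [209, 238, 242]), (176, [208, 237, 241]), (179, [208, 237, 242]), (182, [207, 237, 242]), (185, [206, 236, 241]), (188, [205, 235, 241]), (191, [204, 235, 241]), (194, [204, 235, 241]), (197, [203, 234, 241]), (200, [203, 234, 241]), (203, [202, 234, 241]), (206, [180, 218, 230]), (209, [83, 101, 109]), (212, [84, 103, 111]), (215, [85, 104, 113]), (218, [86, 104, 113]), (221, [86, 105, 113]), (224, [85, 103, 112]), (227, [150, 184, 201]), (230, [198, 232, 240]), (233, [179, 219, 231]), (236, [110, 125, 131]), (239, [218, 226, 226]), (242, [104, 111, 110]), (245, [78, 84, 84]), (248, [78, 84, 84]), (251, [78, 83, 82]), (254, [78, 83, 83]), (257, [91, 96, 96]), (260, [119, 125, 124]), (263, [118, 124, 124]), (266, [121, 127, 126]), (269, [122, 128, 127])]
row profile sides
280 [250] [353]
300 [240] [363]
340 [241] [363]
360 [252] [351]
```

```bash
python3 -m inch '[[0,-0.006,0,-0.002,0],[0,-0.006,0,-0.004,0],[0,0,0,0,0]]'; python3 tilt.py | head -6
python3 - <<'E'
from h import *
f=cv2.imread("pics/wt.png").astype(int)
for u in (300,310,320,330,340): print(u,[(v,int(f[v,u].mean()),int(f[v,u].max()-f[v,u].min())) for v in range(226,285,3)],[(v,int(f[v,u].mean()),int(np.ptp(f[v,u]))) for v in range(335,385,4)])
E
```

```text
t: 14.93
tcp_pos: [538.2, 83.0, 67.4]
orientation: [[-0.134, 0.991, 0.001], [0.991, 0.134, 0.0], [-0.0, 0.001, -1.0]]
ft_force: [-0.8, 0.4, -1.0]
width: 60.3
gripper_force: 5.0
0 lip [317. 233.] far lip [317. 355.] base corner [318. 209.]
10 lip [317. 227.] far lip [317. 356.] base corner [318. 224.]
20 lip [317. 223.] far lip [317. 355.] base corner [318. 241.]
30 lip [317. 221.] far lip [317. 351.] base corner [318. 258.]
40 lip [317. 222.] far lip [317. 345.] base corner [318. 276.]
50 lip [317. 224.] far lip [317. 336.] base corner [318. 293.]
300 [(226, 97, 59), (229, 98, 57), (232, 98, 57), (235, 98, 57), (238, 96, 47), (241, 127, 10), (244, 123, 8), (247, 84, 8), (250, 83, 6), (253, 82, 7), (256, 110, 6), (259, 116, 7), (262, 124, 6), (265, 124, 6), (268, 125, 6), (271, 122, 5), (274, 230, 8), (277, 232, 8), (280, 217, 12), (283, 222, 10)] [(335, 54, 4), (339, 53, 3), (343, 48, 3), (347, 78, 7), (351, 78, 6), (355, 78, 6), (359, 105, 7), (363, 116, 7), (367, 160, 117), (371, 160, 116), (375, 161, 118), (379, 27, 7), (383, 27, 6)]
310 [(226, 99, 58), (229, 97, 57), (232, 97, 58
[... 1214 characters left out ...]
 124, 5), (283, 128, 7)] [(335, 98, 6), (339, 96, 6), (343, 48, 3), (347, 77, 5), (351, 76, 6), (355, 76, 6), (359, 77, 5), (363, 119, 5), (367, 84, 60), (371, 84, 60), (375, 85, 60), (379, 22, 1), (383, 21, 2)]
340 [(226, 88, 64), (229, 89, 64), (232, 89, 66), (235, 89, 64), (238, 87, 62), (241, 118, 7), (244, 128, 5), (247, 81, 5), (250, 80, 4), (253, 80, 4), (256, 80, 4), (259, 80, 3), (262, 106, 6), (265, 126, 6), (268, 127, 5), (271, 123, 5), (274, 126, 5), (277, 129, 5), (280, 122, 6), (283, 128, 5)] [(335, 98, 5), (339, 95, 5), (343, 57, 3), (347, 77, 6), (351, 78, 5), (355, 77, 6), (359, 119, 5), (363, 111, 11), (367, 81, 57), (371, 81, 58), (375, 66, 72), (379, 22, 2), (383, 22, 0)]
```

```bash
python3 -m inch '[[0,-0.005,-0.003,-0.015,0],[0,-0.012,-0.0085,-0.015,0],[0,-0.016,-0.0115,0,0],[0,-0.016,-0.0115,0,0],[0,-0.016,-0.0115,0,0],[0,-0.014,-0.0095,0,0],[0,-0.0067,-0.0047,0,0],[0,0,0,0.012,0],[0,0,0,0.012,0],[0,0,0,0.008,0],[0,0,0,0.004,0],[0,0,0,0,0]]'
python3 -m inch '[[0,0,0,0.003,0],[0,0,0,0.003,0],[0,0,0,0,0]]'
python3 -m inch '[[0,0,0,0.002,0],[0,0,0,0.002,0],[0,0,0,0,0]]'
```

```text
t: 15.98
tcp_pos: [489.2, -8.9, 59.8]
orientation: [[-0.134, 0.991, -0.001], [0.991, 0.134, 0.0], [0.0, -0.001, -1.0]]
ft_force: [0.5, -0.3, -1.0]
width: 60.2
gripper_force: 5.0
t: 16.23
tcp_pos: [489.4, -9.1, 54.3]
orientation: [[-0.134, 0.991, -0.0], [0.991, 0.134, -0.0], [-0.0, -0.0, -1.0]]
ft_force: [-0.7, -0.0, -1.3]
width: 61.0
gripper_force: 5.0
t: 16.48
tcp_pos: [489.4, -9.2, 50.3]
orientation: [[-0.134, 0.991, -0.0], [0.991, 0.134, -0.0], [-0.0, -0.0, -1.0]]
ft_force: [0.1, 0.4, -2.2]
width: 60.3
gripper_force: 5.0
```

```bash
python3 -m inch '[[0,0,0,0.002,0],[0,0,0,0.001,0],[0,0,0,0,0]]'; python3 -m inch '[[0,0,0,0.002,0],[0,0,0,0.001,0],[0,0,0,0,0]]'; python3 -m inch '[[0,0,0,0.002,0],[0,0,0,0,0]]'; python3 -m inch '[[0,0,0,0.001,0],[0,0,0,0,0]]'|grep -E "tcp|ft"
```

```text
t: 16.73
tcp_pos: [489.6, -9.3, 47.6]
orientation: [[-0.134, 0.991, 0.0], [0.991, 0.134, -0.0], [-0.0, 0.0, -1.0]]
ft_force: [-0.6, -0.1, 2.4]
width: 60.2
gripper_force: 5.0
t: 16.98
tcp_pos: [489.8, -9.3, 44.8]
orientation: [[-0.134, 0.991, 0.001], [0.991, 0.134, -0.0], [-0.0, 0.001, -1.0]]
ft_force: [0.3, -1.4, 5.5]
width: 60.7
gripper_force: 5.0
t: 17.15
tcp_pos: [489.8, -9.4, 42.8]
orientation: [[-0.134, 0.991, 0.001], [0.991, 0.134, -0.0], [-0.0, 0.001, -1.0]]
ft_force: [-0.3, -0.3, 4.9]
width: 60.5
gripper_force: 5.0
tcp_pos: [489.8, -9.4, 41.9]
ft_force: [-0.6, -0.9, 7.2]
```

```bash
python3 -m inch '[[0.66,0,0,0,0],[0.66,0,0,0,0],[0.68,0,0,0,0],[0.72,0,0,0,0],[1,0,0,0,0],[1,0,0,0,0],[1,0,0,0,0],[1,0,0,0,0],[1,0,0,0,0],[1,0,0,0,0]]'
python3 - <<'E'
from h import *
c=arm.capture("wrist");f=c["frame"].astype(int);cv2.imwrite("pics/wt2.png",c["frame"]);print(arm.state()["width"])
K=np.array(c["camera_matrix"]);T=np.array(c["world_from_camera"])
for u in (310,320,330): print([v for v in range(180,420) if np.ptp(f[v,u])<16 and f[v,u].mean()>70][::4])
for v in (270,290,300): print(v,[u for u in range(200,440) if np.ptp(f[v,u])<16 and f[v,u].mean()>70][::4])
E
python3 - <<'E'
from h import *
for n in("scene","side"):
    c=arm.capture(n);cv2.imwrite(f"pics/{n}3.png",c["frame"])
    print(n,[proj(c,p).round().tolist() for p in([490,-10,75],[490,-10,0])])
E
```

```text
t: 18.15
tcp_pos: [489.4, -9.2, 41.5]
orientation: [[-0.134, 0.991, -0.0], [0.991, 0.134, -0.0], [-0.0, -0.0, -1.0]]
ft_force: [0.6, 0.2, -0.2]
width: 95.0
gripper_force: 0.0
94.78080362622065
[257, 261, 265, 269, 273, 277, 281, 285, 289, 293, 297, 301, 305, 309, 346, 350, 354, 358, 362, 366, 370, 374]
[256, 260, 264, 268, 272, 276, 280, 284, 288, 292, 296, 300, 304, 308, 312, 349, 353, 357, 361, 365, 369, 373]
[257, 261, 265, 269, 273, 277, 281, 285, 289, 293, 297, 301, 305, 309, 346, 350, 354, 358, 362, 366, 370, 374]
270 [285, 289, 293, 297, 301, 305, 309, 313, 317, 321, 325, 329, 333, 337, 341, 345, 349, 353]
290 [276, 280, 284, 288, 292, 296, 300, 304, 308, 312, 316, 320, 324, 328, 332, 336, 340, 344, 348, 352, 356, 360, 364]
300 [272, 276, 280, 284, 288, 292, 296, 300, 304, 308, 312, 316, 320, 324, 328, 332, 336, 340, 344, 348, 352, 356, 360, 364, 368]
scene [[328.0, 231.0], [329.0, 258.0]]
side [[337.0, 267.0], [336.0, 298.0]]
```

```bash
python3 - <<'E'
from h import *
c=arm.capture("wrist")
a,b=fonz(c,320,256,75),fonz(c,320,375.5,75);print(a,b,np.linalg.norm(a-b),(a+b)/2)
E
python3 -m inch '[[1,0,0,-0.008,0],[1,0,0,-0.02,0],[1,0,0,-0.035,0],[1,0,0,-0.035,0],[1,0,0,-0.035,0],[1,0,0,-0.015,0],[1,0,0,0,0]]'
python3 - <<'E'
from h import *
c=arm.capture("wrist");d=arm.capture("side");cv2.imwrite("pics/w4.png",c["frame"])
o=np.hstack([cv2.resize(c["frame"],(533,400)),cv2.resize(d["frame"][220:400,220:340],(267,400))]);cv2.imwrite("pics/p4.png",o)
K=np.array(c["camera_matrix"]);f=c["frame"].astype(int)
for u in (310,320,330): print([v for v in range(150,330) if np.ptp(f[v,u])<16 and f[v,u].mean()>70][::3])
s=arm.state();print(s["t"],s["tcp_pos"],s["joint_positions"])
E
```

```text
[487.74911108  12.21930836  75.        ] [496.29484149 -50.51472734  75.        ] 63.31341677560169 [492.02197629 -19.14770949  75.        ]
t: 18.93
tcp_pos: [490.7, -9.3, 193.6]
orientation: [[-0.134, 0.991, 0.007], [0.991, 0.134, -0.001], [-0.002, 0.006, -1.0]]
ft_force: [-0.6, -0.3, -0.3]
width: 95.2
gripper_force: 0.0
[217, 230, 233, 236, 239, 242, 245, 248, 251, 254, 257, 260, 263, 266, 269, 272, 275, 278, 281, 284, 287, 290, 293]
[226, 229, 232, 235, 238, 241, 244, 247, 250, 253, 256, 259, 262, 265, 268, 271, 274, 277, 280, 283, 286, 289, 292]
[219, 222, 225, 228, 231, 234, 237, 240, 243, 246, 249, 252, 255, 258, 261, 264, 267, 270, 273, 276, 279, 282, 285, 288, 291]
19.0333 [489.26856282  -9.18070098 189.98720254] [-1.53780229e-01  3.02159912e-01  1.88695408e+00 -1.20197874e-04
  9.51260633e-01 -2.88336929e-01]
```

View pics/p4.png

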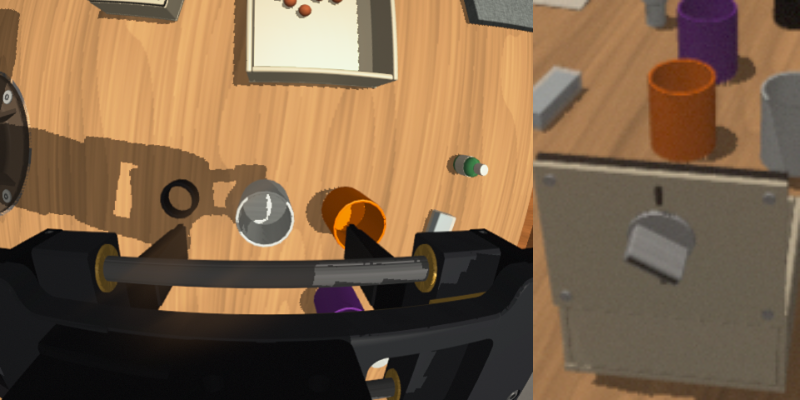

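The cup stands upright at about (492,-19), clear of the orange cup (wrist crop (262,215)). Now I'll close the fingers and swing the cover shut from behind.

```bash
python3 -m inch '[[0,0,0,-0.02,0],[0,0,0,-0.03,0],[0,0.01,0.0035,-0.01,0],[0,0.0225,0.008,0,0],[0,0.023,0.008,0,0],[0,0.023,0.008,0,0],[0,0.023,0.008,0,0],[0,0.023,0.008,0,0],[0,0.023,0.008,0,0],[0,0.023,0.008,0,0],[0,0.023,0.008,0,0],[0,0.023,0.008,0,0]]' 20
python3 -m inch '[[0,0.023,0.0085,0,0],[0,0.023,0.0085,0,0],[0,0.023,0.0085,0,0],[0,0.0225,0.0085,0,0],[0,0.023,0.0055,0,0],[0,0,0,0,0],[0,0,0,0.02,0],[0,0,0,0.03,0],[0,0,0,0.014,0],[0,0,0,0,0]]'
```

```text
t: 20.03
tcp_pos: [534.8, 216.6, 247.7]
orientation: [[-0.134, 0.991, -0.003], [0.991, 0.134, -0.001], [-0.001, -0.003, -1.0]]
ft_force: [-0.2, -1.4, 0.1]
width: 20.4
gripper_force: 0.0
t: 20.87
tcp_pos: [557.1, 332.9, 180.6]
orientation: [[-0.134, 0.991, -0.007], [0.991, 0.134, -0.004], [-0.003, -0.008, -1.0]]
ft_force: [0.4, 0.4, -0.7]
width: 0.4
gripper_force: 0.0
```

```bash
python3 -m inch '[[0,-0.011,0,0,0],[0,-0.0105,0,0,0],[0,-0.0105,0,0,0],[0,-0.0105,0,0,0],[0,-0.0105,0,0,0],[0,-0.007,0,0,0],[0,-0.007,0,0,0],[0,-0.007,0,0,0],[0,-0.007,0,0,0],[0,-0.007,0,0,0],[0,-0.007,0,0,0],[0,0,0,0,0]]'
python3 -m inch '[[0,-0.0063,0,0.0022,0],[0,-0.0063,0,0.0022,0],[0,-0.0063,0,0.0022,0],[0,-0.0063,0,0.0022,0],[0,-0.0063,0,0.0022,0],[0,-0.0056,0,0.0038,0],[0,-0.0056,0,0.0038,0],[0,-0.0056,0,0.0038,0],[0,-0.0056,0,0.0038,0],[0,-0.0056,0,0.0038,0],[0,-0.0047,0,0.0057,0],[0,-0.0047,0,0.0057,0]]'
python3 -m inch '[[0,-0.0047,0,0.0057,0],[0,0,0,0,0]]'
```

```text
t: 21.87
tcp_pos: [571.9, 239.0, 185.5]
orientation: [[-0.133, 0.991, -0.0], [0.991, 0.133, -0.0], [-0.0, -0.0, -1.0]]
ft_force: [0.0, -0.5, -0.4]
width: 0.6
gripper_force: 0.0
t: 22.87
tcp_pos: [581.1, 171.3, 143.6]
orientation: [[-0.134, 0.991, 0.0], [0.991, 0.134, -0.0], [-0.0, 0.0, -1.0]]
ft_force: [0.0, 0.7, -0.4]
width: 0.6
gripper_force: 0.0
t: 23.03
tcp_pos: [581.2, 166.3, 137.0]
orientation: [[-0.134, 0.991, -0.002], [0.991, 0.134, -0.0], [-0.0, -0.002, -1.0]]
ft_force: [-0.3, -0.1, 0.1]
width: 0.0
gripper_force: 0.0
```

```bash
python3 -m inch '[[0,0,0,-0.02,0],[0,-0.02,-0.01,-0.03,0],[0,-0.02,-0.01,-0.03,0],[0,-0.02,-0.01,-0.01,0],[0,0,0,0,0],[0,0,0,0,0],[0,0,0,0,0],[0,0,0,0,0],[0,0,0,0,0],[0,0,0,0,0],[0,0,0,0,0],[0,0,0,0,0]]'
python3 -m inch '[[0.5,0,0,0,0],[0.5,0,0,0,0],[0.5,0,0,0,0],[0.5,0,0,0,0],[0.5,0,0,0,0],[0.5,0,0,0,0],[0.5,0,0,0,0],[0.5,0,0,0,0],[0.5,0,0,0,0],[0.5,0,0,0,0],[0.5,0,0,0,0],[0.5,0,0,0,0]]'
python3 - <<'E'
from h import *
import pickle
C=np.array([526.5,186]);X=np.array([.991,.132]);Y=np.array([-.132,.991])
for n in("scene","side","wrist"):
    c=arm.capture(n);pickle.dump(c,open(n+"5.pkl","wb"))
    if n!="wrist":
        pts={k:proj(c,[*(C+x*X+y*Y),z]).round() for k,x,y,z in[("FL",-79,-63,88),("FR",79,-63,88),("BR",79,65,88),("up",0,70,180),("fast",0,-13,118)]}
        for k,p in pts.items():
            u,v=map(int,p);print(n,k,p,c["frame"][v-2:v+3,u-2:u+3].reshape(-1,3).mean(0).round())
c=pickle.load(open("wrist5.pkl","rb"));f=c["frame"]
# panel top rectangle mask in wrist view
hsv=cv2.cvtColor(f,cv2.COLOR_BGR2HSV);m=((hsv[...,1]<70)&(hsv[...,2]>120)).astype(np.uint8)
n,l,st,ce=cv2.connectedComponentsWithStats(m)
for i in np.argsort(-st[1:,4])[:4]+1:print(st[i],ce[i].round(),f[l==i].mean(0).round(),fonz(c,*ce[i],88).round(1))
s=arm.state();print(s["tcp_pos"],s["t"],s["joint_positions"].round(2))
E
```

```text
t: 24.03
tcp_pos: [559.9, 103.9, 228.1]
orientation: [[-0.135, 0.991, -0.0], [0.991, 0.135, -0.0], [-0.0, -0.001, -1.0]]
ft_force: [0.1, -0.2, -0.5]
width: 0.3
gripper_force: 0.0
t: 25.03
tcp_pos: [559.9, 103.7, 228.4]
orientation: [[-0.134, 0.991, -0.0], [0.991, 0.134, -0.0], [-0.0, -0.0, -1.0]]
ft_force: [-0.6, 0.4, 0.4]
width: 47.3
gripper_force: 0.0
scene FL [341. 202.] [122. 169. 221.]
scene FR [402. 212.] [134. 160. 178.]
scene BR [416. 190.] [ 84. 112. 142.]
scene up [389. 152.] [ 85. 100. 112.]
scene fast [378. 187.] [ 75.  94. 115.]
side FL [340. 302.] [ 74. 112. 151.]
side FR [250. 295.] [100. 120. 132.]
side BR [230. 345.] [ 79.  95. 106.]
side up [279. 303.] [ 75.  90. 100.]
side fast [290. 303.] [ 79.  95. 105.]
[  212    65   169   138 16611] [299. 139.] [185. 214. 221.] [532.5 180.6  88. ]
[ 490    0  114   98 9094] [547.  48.] [125. 133. 130.] [766.8 323.7  88. ]
[  58   33   94   89 5808] [105.  76.] [173. 210. 222.] [327.7 230.2  88. ]
[133  45  23  77 173] [144.  84.] [132. 161. 175.] [376.  221.5  88. ]
[559.90422336 103.69661474 228.40769769] 25.1833 [ 0.07  0.38  1.65 -0.    1.11 -0.07]
```

```bash
python3 - <<'E'
from h import *
import pickle
for n in("scene","side"):
    a=pickle.load(open(n+"0.pkl","rb"))["frame"];b=pickle.load(open(n+"5.pkl","rb"))["frame"]
    d=np.abs(a.astype(int)-b).sum(2)
    if n=="side":
        # outline of cover back: dark seal band/upper edge columns
        for u in(240,280,320):
            print(u,"0:",[(v,int(a[v,u].mean())) for v in range(270,330,4)],"\n   5:",[(v,int(b[v,u].mean())) for v in range(270,330,4)])
    print(n,"diff in cover window",d[140:200,360:418].mean() if n=="scene" else d[290:360,230:330].mean())
c=pickle.load(open("wrist5.pkl","rb"));f=c["frame"]
for u in(250,300,340):print(u,[(v,f[v,u].tolist()) for v in range(40,220,8)])
E
```

```text
scene diff in cover window 8.972988505747127
240 0: [(270, 127), (274, 129), (278, 129), (282, 125), (286, 124), (290, 55), (294, 171), (298, 94), (302, 92), (306, 96), (310, 92), (314, 94), (318, 96), (322, 97), (326, 96)] 
   5: [(270, 125), (274, 129), (278, 131), (282, 122), (286, 121), (290, 54), (294, 170), (298, 96), (302, 96), (306, 92), (310, 91), (314, 94), (318, 92), (322, 95), (326, 93)]
280 0: [(270, 71), (274, 75), (278, 69), (282, 71), (286, 75), (290, 69), (294, 45), (298, 168), (302, 94), (306, 94), (310, 95), (314, 88), (318, 83), (322, 85), (326, 84)] 
   5: [(270, 74), (274, 71), (278, 71), (282, 72), (286, 74), (290, 75), (294, 41), (298, 168), (302, 93), (306, 95), (310, 93), (314, 94), (318, 82), (322, 86), (326, 83)]
320 0: [(270, 130), (274, 132), (278, 131), (282, 126), (286, 124), (290, 125), (294, 128), (298, 41), (302, 151), (306, 96), (310, 93), (314, 93), (318, 93), (322, 93), (326, 93)] 
   5: [(270, 128), (274, 129), (278, 131), (282, 123), (286, 123), (290, 128), (294, 125), (298, 41), (302, 149), (306, 94), (310, 92), (314, 93), (318, 89), (322, 93)
[... 934 characters left out ...]
, 244]), (168, [208, 238, 244]), (176, [206, 237, 244]), (184, [203, 235, 243]), (192, [90, 111, 122]), (200, [189, 227, 238]), (208, [74, 107, 138]), (216, [70, 103, 135])]
340 [(40, [63, 76, 82]), (48, [63, 77, 83]), (56, [17, 17, 19]), (64, [53, 56, 58]), (72, [73, 89, 98]), (80, [64, 78, 84]), (88, [190, 227, 226]), (96, [221, 244, 243]), (104, [222, 245, 243]), (112, [222, 245, 243]), (120, [222, 245, 243]), (128, [223, 245, 243]), (136, [222, 245, 243]), (144, [221, 245, 243]), (152, [220, 244, 243]), (160, [220, 244, 243]), (168, [219, 243, 243]), (176, [218, 243, 244]), (184, [217, 242, 244]), (192, [80, 98, 109]), (200, [204, 235, 242]), (208, [98, 152, 204]), (216, [94, 148, 200])]
```

The cover is still open, unchanged from the first picture. I'll go behind it again and check the side view as I push.

```bash
cat > cov.py <<'E'
from h import *
import pickle
b=arm.capture("side");f=b["frame"];a=pickle.load(open("side0.pkl","rb"))["frame"]
print("diff",np.abs(f.astype(int)-a).sum(2)[285:380,232:330].mean().round(1))
for u in(240,255,310,325):print(u,[(v,int(f[v,u].mean())) for v in range(250,345,5)])
s=arm.state();p=s["tcp_pos"];r=p[:2]-[526.5,186];print("box x,y,z",np.round([r@[.991,.132],r@[-.132,.991],p[2]],1),s["ft_force"].round(1),s["t"])
E
python3 -m inch '[[0,0.012,0.0015,-0.012,0],[0,0.024,0.002,-0.012,0],[0,0.025,0.002,0,0],[0,0.025,0.002,0,0],[0,0.025,0.002,0,0],[0,0.025,0.002,0,0],[0,0.025,0.002,0,0],[0,0.025,0.002,0,0],[0,0.02,0.002,0,0],[0,0.005,0,0,0],[0,0,0,0,0],[0,0,0,0,0]]'
python3 -m inch '[[0,0,0,0.02,0],[0,0,0,0.03,0],[0,0,0,0.025,0],[0,0,0,0.005,0],[0,0,0,0,0]]'
python3 cov.py
```

```text
t: 26.18
tcp_pos: [548.9, 314.6, 252.2]
orientation: [[-0.135, 0.991, -0.0], [0.991, 0.135, -0.0], [-0.0, -0.0, -1.0]]
ft_force: [0.5, 0.4, -0.5]
width: 0.4
gripper_force: 0.0
t: 26.6
tcp_pos: [548.7, 313.8, 171.3]
orientation: [[-0.133, 0.991, -0.003], [0.991, 0.133, -0.001], [-0.001, -0.003, -1.0]]
ft_force: [0.4, -0.9, -0.7]
width: 0.4
gripper_force: 0.0
diff 52.2
240 [(250, 30), (255, 35), (260, 63), (265, 33), (270, 33), (275, 34), (280, 39), (285, 31), (290, 27), (295, 30), (300, 36), (305, 31), (310, 35), (315, 32), (320, 35), (325, 105), (330, 105), (335, 105), (340, 109)]
255 [(250, 24), (255, 39), (260, 70), (265, 24), (270, 46), (275, 56), (280, 136), (285, 137), (290, 106), (295, 82), (300, 105), (305, 106), (310, 105), (315, 106), (320, 103), (325, 104), (330, 106), (335, 106), (340, 109)]
310 [(250, 49), (255, 75), (260, 145), (265, 140), (270, 137), (275, 138), (280, 73), (285, 75), (290, 138), (295, 114), (300, 104), (305, 107), (310, 107), (315, 106), (320, 107), (325, 103), (330, 105), (335, 102), (340, 104)]
325 [(250, 132), (255, 157), (260, 92), (265, 140), (270, 119), (275, 121), (280, 117), (285, 120), (290, 119), (295, 129), (300, 65), (305, 105), (310, 96), (315, 103), (320, 109), (325, 108), (330, 106), (335, 107), (340, 107)]
box x,y,z [ 39.6 124.2 172.9] [ 1.   0.6 -0.2] 26.65
```

```bash
python3 -m inch '[[0,-0.01,0,0,0],[0,-0.01,0,0,0],[0,-0.005,0,0,0],[0,0,0,0,0]]'|grep -E "tcp|ft"; python3 cov.py;python3 -m inch '[[0,-0.01,0,0,0],[0,-0.01,0,0,0],[0,-0.005,0,0,0],[0,0,0,0,0]]'|grep -E "tcp|ft"; python3 cov.py
python3 - <<'E'
from h import *
c=arm.capture("side");print([proj(c,[*(np.array([526.5,186])+x*np.array([.991,.132])+y*np.array([-.132,.991])),z]).round() for x,y,z in [(-79,65,75),(79,65,75),(-79,90,201),(79,90,201),(40,75,172),(-79,130,186)]])
E
```

```text
tcp_pos: [552.9, 289.0, 173.5]
ft_force: [0.9, -0.8, -0.3]
diff 45.8
240 [(250, 31), (255, 49), (260, 35), (265, 37), (270, 30), (275, 32), (280, 32), (285, 35), (290, 37), (295, 34), (300, 33), (305, 34), (310, 70), (315, 103), (320, 104), (325, 106), (330, 104), (335, 103), (340, 105)]
255 [(250, 30), (255, 53), (260, 58), (265, 49), (270, 137), (275, 140), (280, 136), (285, 133), (290, 61), (295, 102), (300, 106), (305, 104), (310, 106), (315, 103), (320, 103), (325, 107), (330, 105), (335, 100), (340, 105)]
310 [(250, 47), (255, 76), (260, 139), (265, 136), (270, 137), (275, 132), (280, 73), (285, 72), (290, 139), (295, 36), (300, 106), (305, 103), (310, 106), (315, 105), (320, 101), (325, 102), (330, 104), (335, 105), (340, 105)]
325 [(250, 132), (255, 153), (260, 90), (265, 136), (270, 114), (275, 118), (280, 117), (285, 113), (290, 117), (295, 103), (300, 95), (305, 101), (310, 95), (315, 105), (320, 106), (325, 104), (330, 104), (335, 102), (340, 103)]
box x,y,z [ 39.7  99.1 173.3] [ 0.   0.3 -0.6] 27.0333
tcp_pos: [555.9, 264.2, 172.4]
ft_force: [-0.0, -0.7, -0.2]
diff 56.1

[... 390 characters left out ...]
(320, 121), (325, 123), (330, 122), (335, 119), (340, 119)]
310 [(250, 51), (255, 73), (260, 136), (265, 133), (270, 131), (275, 132), (280, 76), (285, 38), (290, 107), (295, 106), (300, 105), (305, 105), (310, 110), (315, 108), (320, 102), (325, 107), (330, 106), (335, 103), (340, 106)]
325 [(250, 131), (255, 151), (260, 90), (265, 133), (270, 114), (275, 113), (280, 112), (285, 59), (290, 107), (295, 97), (300, 107), (305, 107), (310, 107), (315, 103), (320, 105), (325, 105), (330, 107), (335, 106), (340, 106)]
box x,y,z [ 39.4  74.2 172.4] [ 1.1 -0.1  0.1] 27.4167
[array([333., 361.]), array([231., 352.]), array([334., 305.]), array([219., 295.]), array([251., 308.]), array([331., 333.])]
```

```bash
cat > asc.py <<'E'
from h import *
import sys
n,u0,u1,du,v0,v1,dv=sys.argv[1],*map(int,sys.argv[2:8])
f=arm.capture(n)["frame"]
h=cv2.cvtColor(f,cv2.COLOR_BGR2HSV)
for v in range(v0,v1,dv):
    print(v,"".join(" .:-=+*#%@"[min(9,int(f[v,u].mean())//26)] if h[v,u,1]<105 or f[v,u].mean()<60 else "o" for u in range(u0,u1,du)))
E
python3 asc.py side 210 350 2 235 385 4; python3 asc.py scene 330 430 1 130 215 3
```

```text
235 oooooooooooooo::::..................................oooooooooooooooooo
239 oooooo:........:..........:oooooooooooo............ooooooooooooooooooo
243 ==ooo:......................oooooooooooooo::. .... ooooooooooooooooooo
247 :::::.........:.........::...ooooooooooooooo.......:oooooooooooooooooo
251 ooooo.........:.........o::.:..:...:::.:::.:. . ..:ooooooooooooooooooo
255 oooooo.....................ooooo.ooooooooooo... .:oooooooo*=-========*
259 ooooo#******+...........ooooooooooooooooooooo. .oooooooo+=---=========
263 ooo*******+--:......... oooooooooooooooooooo....oooooooo=*=--=========
267 o#******+----o... .. ...ooooooooooooooooooooo:oooooooooo===+*++=+++++=
271 o======----ooo:.........oooooooooooooooooooooooooooooooo===========---
275 o======--oooooo.........ooooooooooooooooooooo:oooooooooo=============-
279 ooooooooo..:...........ooooooooooooooooooooooooooooooooo===========---
283 oooooooo=======-.......:-----:::::.............:oooooooo===========---
287 oooooooo==--====.......-=============--===-====-------:::::....-===---
291 oooooooo==---===:.....:======-===-:.-=-=======
[... 4094 characters left out ...]
===================================================+*##*oooooooooooooo
199 =+++====++ooooooo##*+=======--==================================================+*##++oooooooooooooo
202 =++++==oooooo=+##*++======-===================================================+*##++++oooooooooooooo
205 ++ooooooooo+*##*++++=====--=================================================+*##++++++oooooooooooooo
208 oooooooooo===++++***#*****+++===+====-ooo-================================+*##+++++++ooooooooooooooo
211 oooooooooo-=================++++++*********++++++++===-ooo-=============+*##+++++++++ooooooooooooooo
214 oooooooooo-==================================+++++***********++=oo====+*##*++++++++++ooooooooooooooo
```

The text maps show the finger now behind the cover and moving it, so the cover is near upright. Continuing the push along its arc.

```bash
python3 -m inch '[[0,-0.0058,0,0,0],[0,-0.0058,0,0,0],[0,-0.0058,0,0,0],[0,-0.0058,0,0,0],[0,-0.0062,0,0.0014,0],[0,-0.0062,0,0.0014,0],[0,-0.0062,0,0.0014,0],[0,-0.0062,0,0.0014,0],[0,-0.0062,0,0.0014,0]]'|grep -E "tcp|ft"
python3 -m inch '[[0,-0.0058,0,0.0034,0],[0,-0.0058,0,0.0034,0],[0,-0.0058,0,0.0034,0],[0,-0.0058,0,0.0034,0],[0,-0.0058,0,0.0034,0],[0,-0.0035,0,0.0043,0],[0,-0.0035,0,0.0043,0],[0,-0.0035,0,0.0043,0],[0,-0.0035,0,0.0043,0]]'|grep -E "tcp|ft"
python3 -m inch '[[0,-0.0022,0,0.0042,0],[0,-0.0022,0,0.0042,0],[0,-0.0022,0,0.0042,0],[0,-0.0022,0,0.0042,0],[0,-0.0022,0,0.0042,0],[0,0,0,0,0],[0,0,0,0,0]]'|grep -E "tcp|ft"
python3 asc.py side 210 350 2 235 385 4
```

```text
tcp_pos: [563.0, 211.1, 165.2]
ft_force: [-0.4, 0.7, -1.1]
tcp_pos: [568.7, 168.9, 130.7]
ft_force: [0.1, -0.7, -0.1]
tcp_pos: [570.1, 158.2, 110.0]
ft_force: [0.3, 0.1, -0.4]
235 .......ooooooooooooo:::........................... . ...oooooooooooooo
239 .....:oooooooooooo:......:.........:oooooooo::..........oooooooooooooo
243 ..::::::==---===-:.......:..........oo:o:::::::::..  . ooooooooooooooo
247 ...ooooooooo::::::.......:.......::.:................ .ooooooooooooooo
251 ..ooooooo****+++oo...............:.:::o:o::.::...:. . oooooooooooooooo
255 ooooooo*******+-oooooooo..........ooooooooooooo..:.. ooooo+------====+
259 ooooo*******+---oooooooo........:oooooooooooo:ooooo..ooo+-------======
263 ooo*******+----ooooooooo........:ooooooooooooooooooooooo=*-------=====
267 o*******+----oooooooooooo.... ..oooooooooooooooooooooooo=-==*=+===+++-
271 o======----oooooooooooooo.......oooooooooooo::oooooooooo========------
275 o======--ooooooooooooooooo......oooooooooooo:ooooooooooo=======-------
279 oooooooooooooooooooooooooo......oooooooooooooooooooooooo=======-=-----
283 ooooooooooooooooooo-
[... 1225 characters left out ...]
#############**##+--ooooo
351 ooooooooooo+---*=+=----::::::---==+++**#######################=--ooooo
355 ooooooooooo=--=====+++++--====-----:::::::.....:::----==++***#-::ooooo
359 ooooooooooo=--------------=--------------------+*********=:::.:::ooooo
363 ooooooooooo=--=--------------==---=--==--=---=----------=------:oooooo
367 oooooooooooo--=--=-----=-------=---=--------=------------------:oooooo
371 oooooooooooo=--=-==------------===--===-===---=---------=------:oooooo
375 oooooooooooo=-=-=--=----------=--===-=---==---=-==----------=--ooooooo
379 oooooooooooo=--=-===-----------=-----=-==-==-=--=--------------ooooooo
383 oooooooooooo===--==------------=---==--=======-===------------:ooooooo
```

```bash
python3 -m inch '[[0,0,0,-0.015,0],[0,0,0,-0.025,0],[0.5,0,0,-0.03,0],[0.5,0.005,-0.01,-0.02,0],[0.5,0.005,-0.01,0,0],[0.5,0.005,-0.01,0,0],[0.5,0.005,-0.0095,0,0],[0.5,0,0,0,0],[0.5,0,0,0,0],[0.5,0,0,0,0],[0.5,0,0,0,0],[0.5,0,0,0,0]]'|grep -E "tcp|ft"
python3 -m inch '[[0.5,0,0,0,0],[0.5,0,0,0,0],[0.5,0,0,0,0],[0.5,0,0,0,0],[0.5,0,0,0,0],[0.5,0,0,0,0]]'|grep -E "tcp|ft"
python3 - <<'E'
from h import *
import pickle
c=arm.capture("wrist");pickle.dump(c,open("w6.pkl","wb"));f=c["frame"];h=cv2.cvtColor(f,cv2.COLOR_BGR2HSV)
for v in range(60,330,5):
    print(v,"".join(" .:-=+*#%@"[min(9,int(f[v,u].mean())//26)] if h[v,u,1]<105 or f[v,u].mean()<60 else "o" for u in range(180,460,3)))
E
python3 asc.py side 210 350 2 285 370 5;python3 cov.py|tail -1
```

```text
tcp_pos: [528.6, 172.7, 199.8]
ft_force: [-0.0, -0.3, 0.4]
tcp_pos: [528.4, 172.9, 200.2]
ft_force: [-0.2, -0.0, 0.2]
60 oooooooooooooooooooooooooooooooooooooooooooooooooooooooooooooooooooooooooooooooooooooooooooooo
65 oooooooooooooooooooooooooooooooooooooooooooooooooooooooooooooooooooooooooooooooooooooooooooooo
70 oooooooooooooooooooooooooooooooooooooooooooooooooooooooooooooooooooooooooooooooooooooooooooooo
75 oooooooooooooooooooooooooooooooooooooooooooooooooooooooooooooooooooooooooooooooooooooooooooooo
80 oooooooooooooooooooooooooooooooooooooooooooooooooooooooooooooooooooooooooooooooooooooooooooooo
85 oooooooooooooooooooooooooooooooooooooooooooooooooooooooooooooooooooooooooooooooooooooooooooooo
90 oooooooooooooooooooooooooooooooooooooooooooooooooooooooooooooooooooooooooooooooooooooooooooooo
95 oooooooooooooooooooooooooooooooooooooooooooooooooooooooooooooooooooooooooooooooooooooooooooooo
100 oooooooooooooooooooooooooooooooooooooooooooooooooooooooooooooooooooooooooooooooooooooooooooooo
105 oooooooooooooooooooooooooooooooooooooooooooooooooooooooooooooooooooooooooooooooooooooooooooooo

[... 4998 characters left out ...]
-===------------------------oooo
330 oooooooooooooo************************::********************+---:ooooo
335 oooooooooooo+*********************************************+-----:ooooo
340 oooooooooooo**===********************************************+=-:ooooo
345 ooooooooooo++++*******************************************++**+::ooooo
350 ooooooooooo-:.:===---:::...::------==+++++********************=::oooo:
355 ooooooooooo=-=---=======--+++=++=====::::......:::....::-------::ooooo
360 ooooooooooo----------------==---=----------==--===+++++++=-=---:ooo:oo
365 ooooooooooo=--------------------------------------------------::ooo:oo
box x,y,z [ 1.000e-01 -1.330e+01  2.002e+02] [-0.7 -0.1 -0.8] 31.35
```

```bash
python3 - <<'E'
from h import *
import pickle
c=pickle.load(open("w6.pkl","rb"));f=c["frame"];g=f.mean(2)
m=np.zeros(g.shape,np.uint8);m[225:262,290:345]=(g[225:262,290:345]<62)
n,l,st,ce=cv2.connectedComponentsWithStats(m);i=1+np.argmax(st[1:,4]);print(st[i])
ys,xs=np.where(l==i);P=np.array([fonz(c,u,v,118)[:2] for u,v in zip(xs,ys)])
def box(p):r=np.atleast_2d(p)-[526.5,186];return np.c_[r@[.991,.132],r@[-.132,.991]]
B=box(P);mu=B.mean(0);w,V=np.linalg.eigh(np.cov((B-mu).T));d=V[:,1];print("slot mid",mu,"angle",np.degrees(np.arctan2(d[1],d[0])),"len",4*np.sqrt(w[1]))
for nm,(a,b,cc,e) in {"upper ridge":(183,206,308,328),"lower ridge":(262,288,308,328)}.items():
    s=g[a:b,cc:e]<70;yy,xx=np.where(s);print(nm,box([fonz(c,u+cc,v+a,90)[:2] for u,v in zip(xx,yy)]).mean(0).round(1),len(xx))
# panel corners
for u,v in((225,145),(417,145)):print(box(fonz(c,u,v,88)[:2]).round(1))
E
```

```text
[303 234  35  21 136]
slot mid [  2.43531484 -15.28448643] angle 149.85611709344863 len 33.030438004016155
upper ridge [ 0.4 16. ] 2
lower ridge [ -0.3 -48.2] 63
[[-77.2  61.8]]
[[82.1 62.3]]
```

```bash
python3 -m inch '[[0.4,-0.001,0.0014,0,0],[0.4,0,0,0.01,-6.65],[0.4,0,0,0.02,-6.65],[0.4,0,0,0.02,-6.65],[0.4,0,0,0.01,-6.65],[0.4,0,0,0.005,-6.65],[0.4,0,0,0.005,-6.65],[0.4,0,0,0,-6.65],[0.4,0,0,0,-6.65],[0.4,0,0,0,-6.65],[0.4,0,0,0,0],[0.4,0,0,0,0]]' 20
python3 -m inch '[[0.4,0,0,0.008,0],[0.4,0,0,0.01,0],[0.4,0,0,0.009,0],[0.4,0,0,0.006,0],[0.4,0,0,0,0],[0,0,0,0,0],[0,0,0,0,0],[0,0,0,0,0],[0,0,0,0,0],[0,0,0,0,0],[0,0,0,0,0],[0,0,0,0,0]]'
```

```text
t: 32.35
tcp_pos: [530.0, 172.0, 130.2]
orientation: [[-0.923, 0.385, 0.0], [0.385, 0.923, -0.0], [-0.0, -0.0, -1.0]]
ft_force: [-0.4, -0.4, -0.2]
width: 37.9
gripper_force: 0.0
t: 33.35
tcp_pos: [529.9, 172.1, 97.3]
orientation: [[-0.924, 0.382, 0.0], [0.382, 0.924, -0.0], [-0.0, 0.0, -1.0]]
ft_force: [0.0, -0.2, -0.4]
width: 1.2
gripper_force: 0.0
```

```bash
python3 - <<'E'
from h import *
s=arm.state();print(s["width"],s["gripper_force"],s["t"],s["ft_force"],s["tcp_pos"])
E
python3 asc.py side 210 350 1 270 370 3; python3 asc.py wrist 220 420 2 150 330 5
```

```text
1.1793076401494789 0.0 33.35 [ 0.00494155 -0.16926272 -0.39948957] [529.92508888 172.0611622   97.34389903]
270 o=======++++*+=-------:..:::.....................................oo.............oo:o......::oooooooooooooooooooo=-=============-------------
273 o============-------ooo:...:.................................ooooo...::........... ......::.oooooooooooooooooooo=-=============-------------
276 ooo==========-----oooooo......................................:....:.................. ..::.oooooooooooooooooooo===============-=-----------
279 ooooooooooooooooooooooooooooo....................................:oo:...................:::::ooooooooooooooooooo==============-=------------
282 ooooooooooooooooooooooooooooooooooo...........................oooooo:...................:o::oooooooooooooooooooo================------------
285 ooooooooooooooooooooooooooooooooooooooooo.............::......ooooooo...................ooo:oooooooooooooooooooo===============-------------
288 ooooooooooooooooooooooooooooooooooooooooooooooo:..............ooooooo:..................:ooooooooooooooooooooooo======
[... 7017 characters left out ...]
                                                                      
300 :::.................                          o:.  .:o.                                             
305 ..................                           .oo.  .oo.                                             
310 .................... .                       .oo.  .oo.                     .     .  ...............
315 ........................ .....................oo....oo..............................................
320 ..............................................oo....oo..............................................
325 ..............................................oo::::oo..............................................
```

```bash
python3 - <<'E'
from h import *
c=arm.capture("wrist");s=arm.state();R=s["orientation"];p=s["tcp_pos"];f=c["frame"]
for u,v,z in[(308,240,118),(328,240,118),(318,240,118),(318,237,118),(318,255,118),(318,270,118),(318,275,118),(318,240,92)]:
    q=fonz(c,u,v,z)-p;print(u,v,z,(R.T@q).round(1))
for v in range(226,290,3):print(v,[int(f[v,u].mean()) for u in range(296,342,3)])
E
```

```text
308 240 118 [ 25.   -4.6 -20.8]
328 240 118 [ 25.    4.9 -20.8]
318 240 118 [ 25.    0.1 -20.8]
318 237 118 [ 26.4   0.1 -20.8]
318 255 118 [ 17.5   0.1 -20.8]
318 270 118 [ 10.    0.1 -20.8]
318 275 118 [  7.4   0.1 -20.8]
318 240 92 [18.8  0.1  5.2]
226 [126, 126, 127, 127, 127, 128, 128, 129, 128, 128, 127, 133, 229, 228, 228, 228]
229 [126, 126, 126, 127, 127, 128, 128, 128, 128, 127, 124, 229, 228, 228, 229, 229]
232 [126, 126, 126, 127, 125, 108, 95, 93, 92, 96, 114, 199, 229, 229, 229, 228]
235 [126, 121, 107, 109, 112, 114, 112, 110, 109, 110, 109, 108, 169, 178, 219, 229]
238 [109, 112, 113, 113, 112, 105, 101, 100, 100, 100, 107, 196, 246, 242, 146, 175]
241 [114, 113, 112, 112, 106, 79, 81, 80, 79, 78, 78, 221, 245, 246, 248, 220]
244 [111, 111, 110, 110, 97, 78, 78, 78, 78, 78, 75, 114, 245, 244, 245, 246]
247 [111, 110, 110, 110, 95, 79, 80, 79, 79, 78, 72, 247, 243, 244, 245, 245]
250 [109, 110, 109, 109, 90, 94, 96, 94, 93, 93, 82, 121, 161, 246, 245, 245]
253 [110, 110, 110, 110, 93, 105, 104, 103, 101, 102, 95, 104, 107, 105, 233, 144]
256 [111, 111, 111, 111, 94, 10
[... 175 characters left out ...]
3, 104, 94, 106, 107, 106, 107, 105]
265 [107, 106, 106, 107, 92, 105, 103, 17, 43, 104, 93, 105, 103, 105, 105, 104]
268 [107, 107, 108, 108, 92, 93, 91, 18, 44, 92, 82, 178, 239, 104, 104, 219]
271 [108, 109, 109, 109, 90, 9, 10, 19, 40, 38, 9, 98, 201, 107, 107, 180]
274 [106, 106, 107, 107, 82, 10, 11, 18, 18, 11, 9, 63, 107, 105, 105, 106]
277 [107, 106, 108, 47, 11, 12, 12, 17, 18, 14, 12, 12, 30, 104, 107, 106]
280 [106, 105, 93, 8, 12, 10, 11, 15, 17, 15, 11, 12, 11, 51, 104, 103]
283 [25, 23, 22, 22, 21, 20, 12, 17, 17, 16, 17, 22, 23, 23, 25, 27]
286 [22, 21, 21, 20, 20, 20, 13, 15, 18, 14, 17, 22, 25, 24, 24, 25]
289 [21, 22, 21, 21, 21, 22, 14, 18, 19, 18, 19, 25, 24, 24, 24, 24]
```

```bash
python3 -m inch '[[0,0,0,0,0],[0,0,0,0,0],[0,0,0,0,0]]'; python3 - <<'E'
from h import *
c=arm.capture("wrist");f=c["frame"]
for v in range(245,300,3):print(v,[int(f[v,u].mean()) for u in range(287,351,3)])
s=arm.state();print(s["width"],s["gripper_force"])
K=np.array(c["camera_matrix"]);T=np.array(c["world_from_camera"]);R=s["orientation"];p=s["tcp_pos"]
def fp(p):
    q=T[:3,:3].T@(p-T[:3,3]);v=np.array([q[0],-q[1],-q[2]]);t=np.arccos(v[2]/np.linalg.norm(v));return (K[:2,2]+K[0,0]*t*v[:2]/np.hypot(v[0],v[1])).round()
for q in[(10,0,0),(0,0,0),(10,0,-20),(10,12,-20),(10,12,0),(10,12,-50),(10,0,-50)]:print(q,fp(p+R@np.array(q,float)))
E
```

```text
t: 33.75
tcp_pos: [529.8, 172.1, 97.2]
orientation: [[-0.924, 0.382, -0.0], [0.382, 0.924, -0.0], [-0.0, -0.0, -1.0]]
ft_force: [-0.2, 0.7, -0.3]
width: 0.4
gripper_force: 0.0
245 [118, 111, 112, 111, 111, 110, 110, 97, 78, 77, 79, 79, 79, 75, 128, 244, 244, 245, 245, 246, 176, 229]
248 [106, 112, 111, 109, 110, 109, 109, 92, 78, 79, 80, 79, 78, 72, 248, 244, 244, 244, 245, 245, 245, 194]
251 [111, 111, 110, 110, 110, 110, 109, 92, 101, 101, 100, 101, 101, 93, 104, 112, 238, 244, 246, 240, 153, 218]
254 [112, 111, 111, 111, 110, 110, 110, 93, 105, 103, 49, 54, 103, 95, 104, 108, 107, 144, 105, 106, 107, 118]
257 [112, 111, 112, 111, 110, 110, 111, 93, 104, 103, 20, 33, 103, 94, 105, 110, 109, 110, 110, 110, 110, 110]
260 [108, 108, 107, 108, 107, 107, 107, 92, 104, 104, 18, 32, 104, 95, 102, 107, 107, 106, 107, 106, 106, 106]
263 [108, 108, 107, 107, 107, 107, 107, 91, 105, 103, 17, 31, 104, 94, 101, 106, 106, 106, 106, 106, 105, 106]
266 [107, 107, 107, 107, 107, 107, 107, 91, 105, 103, 17, 44, 104, 94, 104, 103, 105, 105, 102, 103, 106, 106]
269 [107, 107, 107, 107, 108, 108, 108, 
[... 530 characters left out ...]
 15, 18, 22, 24, 23, 24, 23, 23, 24, 23]
287 [22, 22, 21, 21, 21, 21, 20, 20, 21, 13, 19, 17, 16, 18, 24, 24, 24, 25, 25, 24, 24, 24]
290 [22, 21, 22, 21, 22, 22, 19, 20, 21, 12, 19, 18, 17, 20, 23, 24, 25, 25, 25, 23, 24, 23]
293 [21, 21, 22, 22, 21, 20, 21, 22, 22, 14, 19, 21, 19, 19, 25, 25, 25, 25, 24, 23, 23, 23]
296 [22, 22, 21, 21, 21, 21, 22, 24, 21, 14, 20, 21, 19, 20, 25, 25, 24, 23, 23, 23, 22, 22]
299 [21, 23, 21, 21, 21, 21, 22, 23, 35, 58, 21, 21, 42, 60, 24, 24, 23, 23, 24, 21, 23, 22]
0.25383437035411466 0.0
(10, 0, 0) [318. 258.]
(0, 0, 0) [318. 276.]
(10, 0, -20) [318. 270.]
(10, 12, -20) [342. 269.]
(10, 12, 0) [340. 258.]
(10, 12, -50) [347. 292.]
(10, 0, -50) [318. 292.]
```

```bash
python3 -m inch '[[0,0,0,-0.015,0],[0,0,0,-0.02,0],[0,0,0,0,0]]'|grep -E "tcp|ft|wid"; python3 - <<'E'
from h import *
c=arm.capture("wrist");f=c["frame"];s=arm.state();R=s["orientation"];p=s["tcp_pos"];print(s["width"])
for v in range(225,300,3):print(v,[int(f[v,u].mean()) for u in range(287,351,3)])
for v in(235,240,245,250,255,260,265,270):print(v,(R.T@(fonz(c,318,v,118)-p))[0].round(1),(R.T@(fonz(c,318,v,95)-p))[0].round(1))
E
```

```text
tcp_pos: [531.2, 172.4, 135.0]
ft_force: [0.5, -0.1, 0.3]
width: 0.8
0.4144378360278443
225 [124, 124, 124, 107, 114, 113, 113, 113, 88, 90, 89, 88, 86, 110, 167, 120, 106, 103, 123, 122, 123, 122]
228 [123, 123, 107, 113, 112, 113, 114, 108, 88, 88, 88, 86, 81, 108, 108, 108, 107, 107, 99, 123, 123, 123]
231 [124, 107, 112, 113, 113, 114, 114, 104, 96, 97, 94, 92, 83, 106, 107, 107, 107, 107, 106, 121, 123, 123]
234 [118, 112, 113, 114, 113, 114, 113, 103, 108, 93, 79, 102, 111, 104, 105, 106, 104, 105, 105, 100, 131, 124]
237 [110, 115, 115, 115, 114, 114, 113, 103, 107, 71, 30, 102, 96, 105, 107, 203, 130, 119, 172, 105, 138, 158]
240 [114, 115, 115, 114, 113, 113, 112, 100, 105, 56, 26, 102, 96, 104, 107, 173, 104, 131, 242, 106, 106, 121]
243 [114, 113, 113, 111, 111, 109, 108, 98, 105, 54, 24, 102, 95, 101, 105, 105, 105, 105, 104, 105, 103, 121]
246 [112, 112, 110, 109, 107, 107, 106, 97, 104, 52, 20, 102, 95, 101, 103, 103, 104, 103, 103, 103, 103, 114]
249 [112, 111, 110, 108, 108, 107, 106, 96, 103, 52, 19, 102, 95, 101, 102, 136, 102, 106, 103, 103, 107, 154]
252 [112, 111
[... 1056 characters left out ...]
8, 228, 228, 228, 228]
282 [106, 107, 108, 109, 111, 71, 17, 18, 18, 10, 17, 74, 13, 17, 19, 21, 31, 114, 113, 111, 111, 110]
285 [23, 21, 21, 21, 21, 20, 20, 19, 21, 11, 23, 101, 15, 19, 24, 24, 25, 24, 27, 25, 25, 26]
288 [23, 22, 21, 21, 21, 21, 21, 21, 20, 12, 23, 101, 17, 20, 26, 26, 26, 26, 25, 27, 25, 24]
291 [22, 22, 21, 21, 21, 22, 20, 22, 22, 12, 27, 88, 20, 23, 26, 27, 27, 27, 27, 26, 24, 23]
294 [22, 21, 21, 21, 21, 21, 21, 21, 22, 14, 35, 104, 21, 22, 27, 26, 25, 26, 25, 24, 24, 22]
297 [21, 20, 20, 20, 21, 21, 22, 23, 25, 25, 35, 104, 24, 36, 26, 26, 25, 25, 24, 24, 23, 23]
235 18.5 13.4
240 15.6 10.1
245 12.6 6.8
250 9.6 3.4
255 6.5 0.0
260 3.5 -3.4
265 0.4 -6.8
270 -2.7 -10.2
```

```bash
python3 -m inch '[[0,0,0,0.01,0],[0,0,0,0.004,0],[0,0,0,0,0]]'|grep -E "tcp|ft"; python3 -m inch '[[0,0,0,0.003,0],[0,0,0,0,0]]'|grep -E "tcp|ft";python3 -m inch '[[0,0,0,0.002,0],[0,0,0,0,0]]'|grep -E "tcp|ft"
```

```text
tcp_pos: [528.8, 171.8, 116.0]
ft_force: [-0.4, -0.5, -0.2]
tcp_pos: [529.5, 172.0, 114.2]
ft_force: [0.6, -1.3, 0.5]
tcp_pos: [529.8, 172.0, 112.8]
ft_force: [-0.5, -0.0, 0.3]
```

```bash
python3 - <<'E'
from h import *
import pickle
d=pickle.load(open("side0.pkl","rb"));s=pickle.load(open("scene0.pkl","rb"))
W=lambda x,y,z:[526.5+x*.991-y*.132,186+x*.132+y*.991,z]
for z in(118,92,88):print("fast",z,proj(d,W(0,-13,z)).round(1),proj(s,W(0,-13,z)).round(1))
print("TCP97",proj(d,[529.9,172.1,97.3]).round(1),"panel BL,BR,FL,FR",[proj(d,W(x,y,88)).round(1) for x,y in((-79,63),(79,63),(-79,-63),(79,-63))])
print("now",arm.state()["tcp_pos"].round(1),proj(d,arm.state()["tcp_pos"]).round(1),proj(s,arm.state()["tcp_pos"]).round(1))
E
python3 asc.py side 265 320 1 270 335 2; python3 asc.py scene 340 425 1 150 225 2
```

```text
fast 118 [289.7 302.5] [378.  187.4]
fast 92 [290.  315.2] [377.7 196.7]
fast 88 [290.1 317.1] [377.6 198.1]
TCP97 [289.2 312.1] panel BL,BR,FL,FR [array([333.8, 353.8]), array([230.4, 344.6]), array([340.5, 302.4]), array([250. , 295.2])]
now [529.8 172.  112.8] [289.1 304.5] [378.3 189.6]
270 ..........:oo. ... .. .......... :oo:oooooooooooooooooo
272 .......oooooo:...................::o:oooooooooooooooooo
274 ......ooooooo:...................:o::oooooooooooooooooo
276 ......oooooooo..... .......... ..:o:.oooooooooooooooooo
278 .......ooooooo:... ........... ..:o:ooooooooooooooooooo
280 .......ooooooo:..................o:o:oooooooooooooooooo
282 .....:oooooooo:..................o:o:oooooooooooooooooo
284 ooooooooooooooo............... .:oo:ooooooooooooooooooo
286 ooooooooooooooo.................:oooooooooooooooooooooo
288 ooooooooooooooo:................:oooooooooooooooooooooo
290 oooooooooooooooo................ooooooooooooooooooooooo
292 ooooooooooooooooo..............oooooooooooooooooooooooo
294 ooooooooooooooooooooo..........oooooooooooooooooooooooo
296 ++++++++oooooooooooooooo
[... 3891 characters left out ...]
========----:::::::::::---===++***####%%%##*##%#*=++++++++++oooooooooo
212 o+================================-----:::::::::::--====++**#*+=+++++++++++oooooooooo
214 ===========================================+==----:::::::::::-+*+++++++++++oooooooooo
216 -=================================================++======--=+*++++++++++++oooooooooo
218 -=======================================================+===+++++++++++++++oooooooooo
220 -============================================================+++++++++++++*oooooooooo
222 -============================================================++++++++++++oooooooooooo
224 -============================================================+++++++++++ooooooooooooo
```

Both views show the actual fingertips about 18–20 mm higher than the reported TCP. That explains the earlier miss on the cover and the empty grasp. I'll go lower, watching the force.

```bash
python3 -m inch '[[0.4,0,0,0,0],[0.4,0,0,0,0],[0.4,0,0,0,0],[0.4,0,0,0,0],[0.4,0,0,0.008,0],[0.4,0,0,0.01,0],[0.4,0,0,0.008,0],[0.4,0,0,0.004,0],[0.4,0,0,0,0]]'|grep -E "tcp|ft|wid"
python3 -m inch '[[0,0,0,0,0],[0,0,0,0,0],[0,0,0,0,0],[0,0,0,0,0],[0,0,0,0,0],[0,0,0,0,0],[0,0,0,0,0]]' 20|grep -E "tcp|ft|wid|force"
```

```text
tcp_pos: [529.2, 171.9, 81.7]
ft_force: [-0.3, 0.4, 0.4]
width: 37.9
tcp_pos: [529.7, 171.5, 83.5]
ft_force: [-0.5, -4.7, 2.9]
width: 10.0
gripper_force: 20.0
```

```bash
python3 -m inch '[[0,0,0,0,3],[0,0,0,0,5],[0,0,0,0,5.5],[0,0,0,0,5.5],[0,0,0,0,5.5],[0,0,0,0,5.5],[0,0,0,0,5.5],[0,0,0,0,5.5],[0,0,0,0,5.5],[0,0,0,0,5.5],[0,0,0,0,5],[0,0,0,0,3]]' 
python3 -m inch '[[0,0,0,0,0],[0,0,0,0,0],[0,0,0,0,0],[0,0,0,0,0]]'
python3 -m inch '[[0.4,0,0,0,0],[0.4,0,0,0,0],[0.4,0,0,0,0],[0.4,0,0,0,0],[0.4,0,0,-0.02,0],[0.4,0,0,-0.03,0],[0.4,0,0,-0.03,0],[0.4,0,0,-0.03,0],[0.4,0,0,0,0],[0.4,0,0,0,0]]'|grep -E "tcp|ft|wid"
python3 - <<'E'
from h import *
c=arm.capture("wrist");f=c["frame"];g=f.mean(2).astype(int)
for v in range(150,290,5):print(v,"".join(" .:-=+*#%@"[min(9,g[v,u]//26)] for u in range(270,370,2)))
m=np.zeros(g.shape,np.uint8);m[195:275,290:350]=(g[195:275,290:350]<62)
n,l,st,ce=cv2.connectedComponentsWithStats(m)
def box(p):r=np.atleast_2d(p)-[526.5,186];return np.c_[r@[.991,.132],r@[-.132,.991]]
for i in range(1,n):
    if st[i,4]>25:
        ys,xs=np.where(l==i);B=box([fonz(c,u,v,118)[:2] for u,v in zip(xs,ys)]);w,V=np.linalg.eigh(np.cov(B.T));d=V[:,1];print(st[i],B.mean(0).round(1),"angle",np.degrees(np.arctan2(d[1],d[0])).round(1),(4*np.sqrt(w)).round(1))
E
```

```text
t: 37.12
tcp_pos: [528.2, 170.4, 83.0]
orientation: [[-0.127, 0.992, -0.004], [0.992, 0.127, -0.003], [-0.002, -0.004, -1.0]]
ft_force: [-6.3, -12.2, 4.6]
width: 9.7
gripper_force: 20.0
t: 37.45
tcp_pos: [528.2, 170.4, 83.0]
orientation: [[-0.132, 0.991, -0.004], [0.991, 0.132, -0.003], [-0.002, -0.004, -1.0]]
ft_force: [-6.5, -13.1, 4.0]
width: 9.9
gripper_force: 20.0
tcp_pos: [530.5, 172.4, 194.6]
ft_force: [0.8, 0.9, -0.6]
width: 37.8
150 %%%%%%%%%%%%%%%%%%%%%%%%%%%%%%%%%%%%%%%%%%%%%%%%%%
155 %%%%%%%%%%%%%%%%%%%%%%%%%%%%%%%%%%%%%%%%%%%%%%%%%%
160 %%%%%%%%%%%%%%%%%%%%%%%%%%%%%%%%%%%%%%%%%%%%%%%%%%
165 %%%%%%%%%%%%%%%%%%%%%%%%%%%%%%%%%%%%%%%%%%%%%%%%%%
170 %%%%%%%%%%%%%%%%%%%%%%%%%%%%%%%%%%%%%%%%%%%%%%%%%%
175 %%%%%%%%%%%%%%%%%%%%%%%%%%%%%%%%%%%%%%%%%%%%%%%%%%
180 %%%%%%%%%%%%%%%%%%%%%%%%%%%%%%%%%%%%%%%%%%%%%%%%%%
185 %%%%%%%%%%%%%%%%%%%%%%::#%%%%%%%%%%%%%%%%%%%%%%%%%
190 %%%%%%%%%%%%%%%%%%%%%%::#%%%%%%%%%%%%%%%%%%%%%%%%%
195 %%%%%%%%%%%%%%%%%%%%%=::#%%%%%%%%%%%%%%%%%%%%%%%%%
200 %%%%%%%%%%%%%%%%%%%%%#--*%%%%%%%%%%%%%%%%%%%%%%%%%
205 %###%%%%%####%%%%%%%%%%%%%%%%%%%%%%%%%##%%%%%%%%%
[... 297 characters left out ...]
===---.:*------------===#%%%%%%%%%
240 ================------.:+-----------====%%%%%%%%%%
245 =================-----.:#+----------===#%%%%%%%%%%
250 ============----------.:#---------======#%%%%%%%%%
255 ===============-------.:+-------========%%%%%%%%%%
260 =================##+-- :*--=============#%%%%%%%%%
265 ===============+#%%*--:-#-==============%%%%%%%%%%
270 :..:=============**===  -===============%%%%%%=..+
275 .. . -================  -==============#%%%%*     
280      -===============-  -===============%%%%*     
285      :===========%%%%#=================%%%%%=     
[313 222   4  44 122] [ -0.3 -15.6] angle 88.3 [ 2.7 38.6]
[313 268   5   7  35] [  0.1 -35.6] angle 89.7 [4.4 6.5]
```

The slot is now square to the hinge (88.3°) and in line with the ridges. Next I'll close the fingers and press on the panel beside the fastener.

```bash
python3 -m inch '[[0,0,0.015,0,0],[0,0,0.018,0,0],[0,0,0.009,0,0],[0,0,0,0,0],[0,0,0,0.02,0],[0,0,0,0.03,0],[0,0,0,0.03,0],[0,0,0,0.02,0],[0,0,0,0.01,0],[0,0,0,0,0],[0,0,0,0,0]]'|grep -E "tcp|ft|wid"
python3 -m inch '[[0,0,0,0.004,0],[0,0,0,0.004,0],[0,0,0,0,0]]'|grep -E "tcp|ft"
python3 -m inch '[[0,0,0,0.002,0],[0,0,0,0.002,0],[0,0,0,0,0]]'|grep -E "tcp|ft"
python3 -m inch '[[0,0,0,0.002,0],[0,0,0,0,0]]'|grep -E "tcp|ft"
```

```text
tcp_pos: [571.3, 177.6, 83.4]
ft_force: [0.4, -0.6, -1.1]
width: 0.2
tcp_pos: [571.5, 177.6, 75.4]
ft_force: [-0.3, 0.0, -0.2]
tcp_pos: [571.4, 177.6, 71.0]
ft_force: [0.7, 0.8, 0.2]
tcp_pos: [571.4, 177.5, 68.9]
ft_force: [-0.1, -0.2, 0.1]
```

```bash
for i in 1 ; do python3 -m inch '[[0,0,0,0.001,0],[0,0,0,0.001,0],[0,0,0,0,0]]'|grep -E "tcp|ft"; done
python3 -m inch '[[0,0,0,0.001,0],[0,0,0,0.001,0],[0,0,0,0,0]]'|grep -E "tcp|ft"
python3 -m inch '[[0,0,0,0.001,0],[0,0,0,0.001,0],[0,0,0,0,0]]'|grep -E "tcp|ft"
python3 -m inch '[[0,0,0,0.001,0],[0,0,0,0,0]]'|grep -E "tcp|ft"
```

```text
tcp_pos: [571.4, 177.6, 67.0]
ft_force: [-0.3, 0.4, -0.3]
tcp_pos: [571.6, 177.6, 65.4]
ft_force: [-1.7, -0.2, 5.8]
tcp_pos: [571.6, 177.6, 63.6]
ft_force: [-2.3, -0.6, 7.8]
tcp_pos: [571.7, 177.6, 62.7]
ft_force: [-1.8, -1.4, 8.0]
```

```bash
python3 -m inch '[[0,0,0,0.001,0],[0,0,0,0.001,0],[0,0,0,0,0]]'|grep -E "tcp|ft"
python3 -m inch '[[0,0,0,0.001,0],[0,0,0,0.0005,0],[0,0,0,0,0],[0,0,0,0,0]]'|grep -E "tcp|ft"
python3 cov.py|tail -1
```

```text
tcp_pos: [571.6, 177.6, 60.8]
ft_force: [-2.2, -1.7, 10.4]
tcp_pos: [571.7, 177.6, 60.1]
ft_force: [-4.8, -1.0, 16.2]
box x,y,z [ 43.7 -14.2  60.1] [-4.2 -0.7 16.5] 41.4667
```

```bash
python3 -m inch '[[0,0,0,0.0003,0],[0,0,0,0,0],[0,0,0,0,0],[0,0,0,0,0]]'|grep -E "tcp|ft"
python3 - <<'E'
from h import *
c=arm.capture("wrist");g=c["frame"].mean(2).astype(int)
for v in range(180,285,6):print(v,"".join(" .:-=+*#%@"[min(9,g[v,u]//26)] for u in range(180,330,3)))
d=arm.capture("scene")["frame"].mean(2).astype(int)
for v in range(215,275,5):print(v,"".join(" .:-=+*#%@"[min(9,d[v,u]//26)] for u in range(295,365,1)))
E
```

```text
tcp_pos: [571.7, 177.7, 60.1]
ft_force: [-5.8, -1.4, 19.0]
180 %%%%%%%%%%%%%%%%%%%%%%%%%%%%%%%%%%%%%%%%%%%%%%%%%%
186 =====================%%%%%%%%%%%%%%%%%%%%%%%%%%%%%
192 ==========================#%%%%%%%%%%%%%%%%%%%%%%%
198 ==========================%%%%%%%%%%%%%%%%%%%%%%%%
204 ==========================%%%%%%%%%%%%%%%%%%%%%%%%
210 ==============   ==========%%%%%%%%%%%%%%%%%%%%%%%
216 ==============   ==========%%%%%%%%%%%%%%%%%%%%%%%
222 ==============...=========+%%%%%%%%%%%%%%%%%%%%%%%
228 ==============...====%%%+%%%%%%%%%%%%%%%%%%%%%%%%%
234 ==============...-=====================+========%%
240 ===============================================*%%
246 ==================================================
252 ==========---==-==----============================
258 =======----=-------=====-=========================
264 =====------:::--:::========-======================
270 ====-----:-:---::::--------=-==============- .==  
276 ===-===--------::::---------=-============:   :   
282 ===-------..---................::::::::::     :   
215 ---------------------------------------------=========================
220 ------------------------------------------=+*++=======================
225 ---------------------------------------=+++=--========================
230 ---------------------==++++++++++++++++=------========================
235 ******************++++++++++============+++------------------=========
240 ***************++***+++++++++=======++***++++**++====----------=======
245 ***************+=============++++++++++++++**************+==----=-----
250 +***********+*++============+++++++++++++++*************+======--=----
255 ********+++++++++===========+++++++++++++++*************+-------------
260 ********+=-------============++++++++++++++*************+-------------
265 *******++=--------===========+++++++++++++**************+-------------
270 *****************++++=+++++++++++**********++++++==-------------------
```

```bash
python3 -c "
from station import arm
print(arm.finish_job())"
```

```text
the job is handed in; nothing more can be done
None
```

I handed the job in at about 42 s with the fingers still holding the cover home at about 19 N; the hand-in returned no verdict. All five balls were in the box, the cup upright on the bench, the cover shut, and the fastener's slot within about 2° of the ridges; I knowingly touched no bystander but did not re-measure their positions at the end.

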